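Fetch the locating plug from behind the shells and restore the tray

TASK

The stepped locating plug at the back of the kit tray is hemmed in by a tall flask shell, a short flask shell and a copper cone. Stand all three of those upright on the ribbed rubber mat, then fetch the plug and stand it upright and centred on top of the larger of the two die rings, and only after that put the three others back upright on the tray, each on the very mark where it stood at the start. Knock nothing over and leave the smaller ring where it is.

Things in the scene. Friction and masses are not known exactly. Their poses are not given: they have to be found in the camera images.
- kit_tray: Fixed aluminium tray, 175 (x) x 228 (y) mm, floor 6 mm above the bench, side lips 10 mm high, back rail 40 mm high along its +x edge. Origin: centre of its underside, at bench level; x points to the back rail. Four dark 66 mm circles mark places, in its frame: plug x +40, y 0; others x -36, y 0; x +30, y +72; x +30, y -72 mm. Tray and mat may swap places between starts.
- mat: Fixed dark rubber mat with fine grey ribs, 175 (x) x 220 (y) mm, 4 mm thick, empty at the start; ribs run along its x. Origin: centre of its underside, at bench level.
- tall_shell: Bare metal flask shell, tall bottle shape, 205 mm high, body 69 mm in diameter, narrowing to an open neck 41 mm in diameter from 186 mm height to the top, to grip; below that a shoulder widens to full width at 135 mm. Origin: centre of its underside, z up along its axis. Stands on one of the three outer marks of the tray.
- short_shell: Bare metal flask shell, short cone shape, 111 mm high, foot 71 mm in diameter, narrowing to an open neck about 42 mm in diameter from 90 mm height to the top (a 44 mm bead at 103 mm), to grip. Origin: centre of its underside, z up along its axis. Stands on one of the three outer marks.
- cone: Copper-coloured cone punch, 56 mm high: foot 49 mm in diameter, 40 mm at 18 mm height, 30 mm at 36 mm height, then a plain stem 20 mm in diameter from 42 to 56 mm height to grip. Origin: centre of its underside, z up along its axis. Stands on one of the three outer marks.
- plug: Stepped steel locating plug, 48 mm high: flange 55 mm in diameter and 21 mm high, above it a spigot 35 mm in diameter up to the top, to grip. Origin: centre of its underside, z up. At the start it stands on the tray's back mark; with 5 to 25 mm of air to its neighbours.
- big_ring: The larger die ring: loose, light grey steel, 68 mm outside, 28 mm bore, 22 mm high, lying flat on the bench. Origin: centre of its underside. It may swap places with the smaller ring.
- small_ring: The smaller die ring: loose, dark steel, 60 mm outside, 16 mm bore, 16 mm high, lying flat on the bench, to be left alone. Origin: centre of its underside.

How it is judged:
On the way, in this order (a step that is already met when the one before it is completed fails the run):
1. the tall shell, the short shell and the cone all stand upright on the mat while the plug still stands in its place on the tray (x of tall_shell in the frame of mat between -0.085 and 0.085 m and y of tall_shell in the frame of mat between -0.107 and 0.107 m and height (world z) of each of tall_shell, short_shell, cone below 0.012 m and angle between each of tall_shell, short_shell, cone's own z axis and vertical below 0.15 rad and x of short_shell in the frame of mat between -0.085 and 0.085 m and y of short_shell in the frame of mat between -0.107 and 0.107 m and x of cone in the frame of mat between -0.085 and 0.085 m and y of cone in the frame of mat between -0.107 and 0.107 m and distance of plug from where it was at the start of the episode below 0.03 m), for 0.2 s.
2. the plug stands upright on the larger ring while the other three still stand on the mat (horizontal distance between plug and big_ring below 0.012 m and z of plug in the frame of big_ring between 0.017 and 0.027 m and angle between plug's own z axis and vertical below 0.12 rad and x of tall_shell in the frame of mat between -0.085 and 0.085 m and y of tall_shell in the frame of mat between -0.107 and 0.107 m and height (world z) of each of tall_shell, short_shell, cone below 0.012 m and angle between each of tall_shell, short_shell, cone's own z axis and vertical below 0.15 rad and x of short_shell in the frame of mat between -0.085 and 0.085 m and y of short_shell in the frame of mat between -0.107 and 0.107 m and x of cone in the frame of mat between -0.085 and 0.085 m and y of cone in the frame of mat between -0.107 and 0.107 m), for 0.2 s.
At the end, for the whole second after the job is handed in: The plug stands upright on the larger ring, within 12 mm of its centre; the tall shell, the short shell and the cone each stand upright on the tray within 15 mm of where they stood at the start; the smaller ring is within 20 mm of where it was; all released and at rest (horizontal distance between plug and big_ring below 0.012 m and z of plug in the frame of big_ring between 0.017 and 0.027 m and angle between each of plug, tall_shell, short_shell, cone's own z axis and vertical below 0.12 rad and distance of each of tall_shell, short_shell, cone from where it was at the start of the episode below 0.015 m and linear speed of each of tall_shell, short_shell, cone, plug, big_ring below 0.02 m/s and distance of small_ring from where it was at the start of the episode below 0.02 m); the robot touches nothing.
It fails at once if the tall shell was knocked over (angle between tall_shell's own z axis and vertical above 0.6 rad).
It fails at once if the short shell was knocked over (angle between short_shell's own z axis and vertical above 0.6 rad).
It fails at once if the cone was knocked over (angle between cone's own z axis and vertical above 0.6 rad).
It fails at once if the plug was knocked over (angle between plug's own z axis and vertical above 0.6 rad).
It fails at once if the smaller ring was disturbed (distance of small_ring from where it was at the start of the episode above 0.03 m).
It also fails if it takes over 144 s, if anything falls off the work surface, if the arm or the gripper's body presses on something with over 40 N, if the wrist force passes 120 N, or if a joint passes its speed limit or range.

ROBOT

A 6-joint arm with a two-finger parallel gripper is mounted at the origin on a cart in front of the work surface, level with it; the furniture and walls round the work are solid. World frame = base frame: x ahead of the robot, y to its left, z up, the work surface at z = 0. Lengths are in m, angles in rad, forces in N, time in s.
With the tool pointing down it reaches from about 0.35 to 0.775 m from the base axis. Payload 7.3 kg.
Tool frame: the origin (TCP) lies at the very end of the fingers, on their centre line; the grasp point (between the pads) lies 19 mm behind it (robot.tcp_to_grasp is the distance from the TCP to the grasp point, in m); x points along the fingers, y is the direction in which the jaws open and shut, and the axes are right-handed (so a half turn about x gives the same grasp; the last joint's range is limited). The gripper opens to 92 mm and grips with 3 to 60 N. Pads are 19 mm wide; open, the fingers measure 130 mm over their backs; the gripper's body (75 mm by 190 mm) begins 47 mm behind the grasp point.
Start: joints at [-1.353, 0.342, 1.524, -0, 1.275, -0.146], TCP at [0.187, -0.491, 0.227] pointing down, gripper open.
Joint ranges: [-2.53, 2.53], [-0.77, 2.02], [0.04, 2.7], [-1, 4.14], [0.28, 2.66], [-3.11, 3.11]. Speed limits (rad/s): [2.57, 2.57, 3.14, 3.14, 3.14, 3.14].

INTERFACE

Orientations are given as [roll, pitch, yaw] about the fixed x, y, z axes, in that order (R = Rz(yaw) Ry(pitch) Rx(roll)).
In Python, from cell import robot gives the robot as it stands.
- The arm moves only by the tool move_arm, never from a script. Its argument "increments" is a list of rows, each a list of 4 numbers: the shift along the tool's x, y, z normalised to -1 to 1, where 1 is 40 cm, then the turn about the tool's x normalised to -1 to 1, where 1 is 60 degrees. In form: [[dx, dy, dz, twist], ...]. A call has 1 to 5 rows; each row is the pose to reach, as a shift and turn from the pose commanded when the call began, along the tool's axes at that moment; what a row does not reach only later rows make up. A row lasts 1/8 s, in which the tool goes at most 62.5 mm and 10.7 degrees, less where a joint would pass 70% of its speed; a pose out of reach is approached as far as the arm can. A call with a number of a shift or a turn outside -1 to 1 is refused whole. A call with a gripper value outside its range is refused whole. "gripper" is the closure, from 0 (fully open) to 1 (shut), set as the call begins (left out, the last holds). The fingers move at their own pace and stop on an object; "squeeze" is the grip in N (left out, the last holds). Time passes only in rows, so rows that repeat a pose let the fingers close. It gives the time, the measured TCP pose, the force and the opening at its end, in the units of the state.
- robot.observe(): the state, without advancing time (a new reading comes with each control period).
- robot.read_camera(name): name is "side" or "top" or "wrist"; returns the picture (420x560x3 uint8, red, green, blue); there is no depth.
- robot.camera_params(name): a dict with "fx", "fy", "cx", "cy" (pixels), "R" (3x3) and "t" (3): a world point X has camera coordinates R X + t; the wrist camera has in their place "tool_from_camera" (4x4, takes a point from camera to tool coordinates, whose origin is the TCP and whose axes are the tool frame's). Camera axes: x right, y down, z forward; pixel columns grow to the right and rows downward; lengths in m; the calibration is good to about 2 mm. The wrist camera is an equidistant fisheye: a pixel r from the principal point sees the ray r / f radians off the axis. A picture is of the moment at which its call begins: read the wrist's pose just before it. camera_params takes no time and is no camera call.
- robot.hand_in(): hands the job in, once; it reports no verdict.
The state is a dict: "time": time; "qpos": joint angles; "qvel": joint speeds; "joint_efforts": joint torques, N m; "tool_pos": TCP position; "tool_rot": TCP orientation; "contact_force": force on the tool from outside, world axes, zero at the start; "torque": the same for the moment, N m; "opening": finger opening in m.
Only numpy, scipy, OpenCV 4.12 (cv2) and the standard library are available. Lean on these libraries where they do the work, as an engineer would, in place of code of your own. Each camera call takes 0.05 s, during which the arm holds its last target.

## Working session

There is one attempt and no reset: what is moved stays moved. The work goes in short steps, Python scripts to look and compute and a tool call to move; the robot and the scene stay as the last step left them, time stands still between calls to the robot, and variables do not carry over. Pictures are saved under pics/ and viewed, and the job is handed in when it is done.

Besides the shell and the picture viewer there is one more tool, called after ">>>" in YAML: its name, and indented under it one key for each argument. move_arm: Moves the arm, as the interface text tells. Its arguments: {"type":"object","properties":{"increments":{"type":"array","items":{"type":"array","items":{"type":"number"}}},"gripper":{"type":"number"},"squeeze":{"type":"number"}},"required":["increments"]}

```bash
ls; mkdir -p pics
python3 - <<'E'
from cell import robot
import cv2
s=robot.observe();print(s)
for n in("side","top","wrist"):
    cv2.imwrite(f"pics/{n}0.png",robot.read_camera(n)[:,:,::-1]); print(n,robot.camera_params(n))
E
```

```text
pics
{'time': 0.0, 'qpos': array([-1.35300827e+00,  3.42754128e-01,  1.52503906e+00, -1.93976092e-05,
        1.27537352e+00, -1.45990400e-01]), 'qvel': array([-9.32727713e-04,  5.00682134e-04,  2.29729986e-04, -9.42693798e-05,
        6.49466115e-04, -2.74370273e-04]), 'joint_efforts': array([-3.32038595e-03, -4.31248498e+01, -2.44220906e+01,  7.13252812e-02,
        5.60352893e-02, -1.56953715e-04]), 'tool_pos': array([ 0.18672941, -0.49023057,  0.22602096]), 'tool_rot': array([-1.70500348,  1.56922216,  1.80037329]), 'contact_force': array([ 0.29699274,  0.35063382, -0.74653551]), 'torque': array([ 0.00338126, -0.0410219 , -0.00482441]), 'opening': 0.09174944632555056}
side {'fx': 510.3285466129944, 'fy': 510.3285466129944, 'cx': 283.722902524923, 'cy': 194.91997515262807, 'R': array([[-0.99925385,  0.03091907, -0.02314625],
       [ 0.03406974,  0.42334243, -0.90532891],
       [-0.01819314, -0.90544199, -0.42407996]]), 't': array([0.52428048, 0.13260606, 0.64004269])}
top {'fx': 386.9831461767638, 'fy': 386.9831461767638, 'cx': 278.9026169536012, 'cy': 213.8376389139175, 'R': array([[-0.00981853, -0.99983931,  0.01499843],
       [-0.99712575,  0.00866281, -0.07526746],
       [ 0.07512544, -0.01569434, -0.99705058]]), 't': array([-0.26472083,  0.53333735,  0.83396109])}
wrist {'fx': 325.19226210127806, 'fy': 325.19226210127806, 'cx': 273.85648235908656, 'cy': 202.9740371678059, 'tool_from_camera': array([[-9.61212901e-04, -2.64247005e-01,  9.64454559e-01,
        -1.57657450e-01],
       [ 9.99999502e-01,  5.89181947e-06,  9.98252648e-04,
         8.54226479e-04],
       [-2.69467664e-04,  9.64455038e-01,  2.64246867e-01,
        -7.06809058e-02],
       [ 0.00000000e+00,  0.00000000e+00,  0.00000000e+00,
         1.00000000e+00]])}
```

View pics/top0.png

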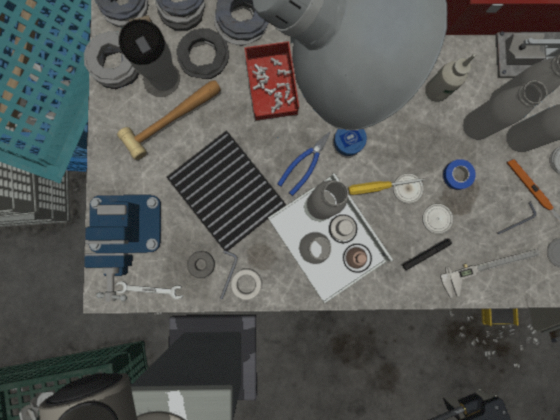

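View pics/side0.png

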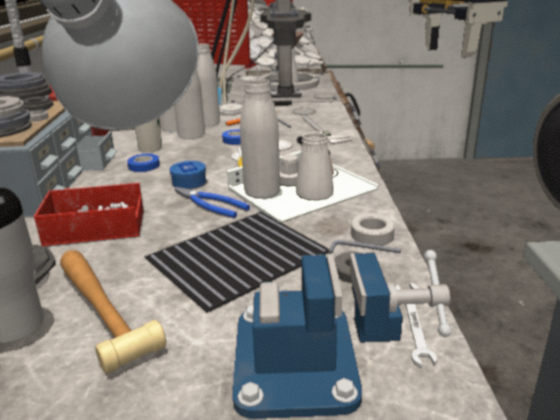

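View pics/wrist0.png

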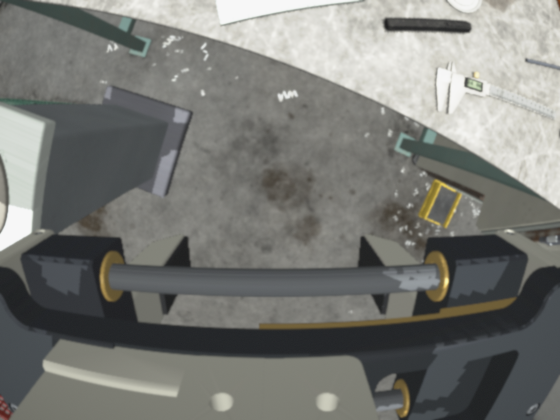

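```bash
cat > h.py <<'E'
from cell import robot
import numpy as np, cv2
from scipy.spatial.transform import Rotation as Ro
def proj(n,P):
    c=robot.camera_params(n);P=np.atleast_2d(P)
    q=P@np.array(c['R']).T+c['t']
    return np.c_[c['fx']*q[:,0]/q[:,2]+c['cx'],c['fy']*q[:,1]/q[:,2]+c['cy']]
def unproj(n,uv,z):
    c=robot.camera_params(n);uv=np.atleast_2d(uv).astype(float)
    d=np.c_[(uv[:,0]-c['cx'])/c['fx'],(uv[:,1]-c['cy'])/c['fy'],np.ones(len(uv))]@c['R']
    o=-np.array(c['R']).T@c['t']
    return o+d*((z-o[2])/d[:,2])[:,None]
def crop(img,x0,y0,x1,y1,k,name):
    c=cv2.resize(img[y0:y1,x0:x1],None,fx=k,fy=k,interpolation=cv2.INTER_CUBIC); cv2.imwrite(name,c)
E
python3 - <<'E'
from h import *
i=cv2.imread('pics/top0.png')
crop(i,160,120,400,310,3.3,'pics/topc.png')
i=cv2.imread('pics/side0.png')
crop(i,140,60,420,310,2.4,'pics/sidec.png')
for n in('top','side'):
    c=robot.camera_params(n);print(n,-c['R'].T@c['t'])
uv=[(270,225),(335,178),(388,262),(325,300)]
print(unproj('top',uv,0.01)); print(unproj('top',[(201,264),(246,284)],.02), unproj('top',[(170,178),(228,132),(284,206),(227,249)],.004))
E
```

```text
top [ 0.46655355 -0.25621003  0.87561474]
side [0.53101582 0.50717349 0.4036165 ]
[[ 0.50689972 -0.24966572  0.01      ]
 [ 0.61204297 -0.39766044  0.01      ]
 [ 0.42186379 -0.51229413  0.01      ]
 [ 0.33991688 -0.36985476  0.01      ]]
[[ 0.42236777 -0.09801801  0.02      ]
 [ 0.37792514 -0.19627646  0.02      ]] [[ 0.61577904 -0.02401995  0.004     ]
 [ 0.7212584  -0.15514769  0.004     ]
 [ 0.5499129  -0.28164032  0.004     ]
 [ 0.4542845  -0.15292968  0.004     ]]
```

View pics/topc.png

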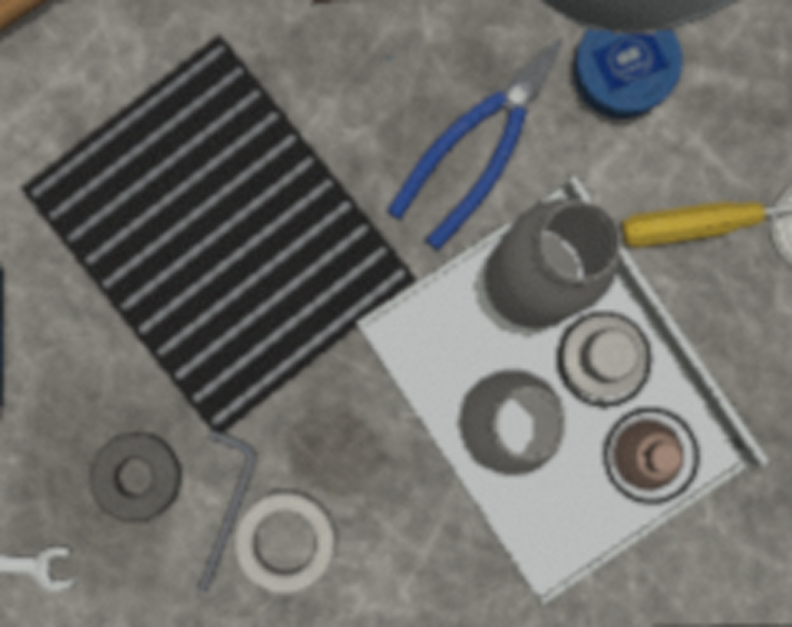

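View pics/sidec.png

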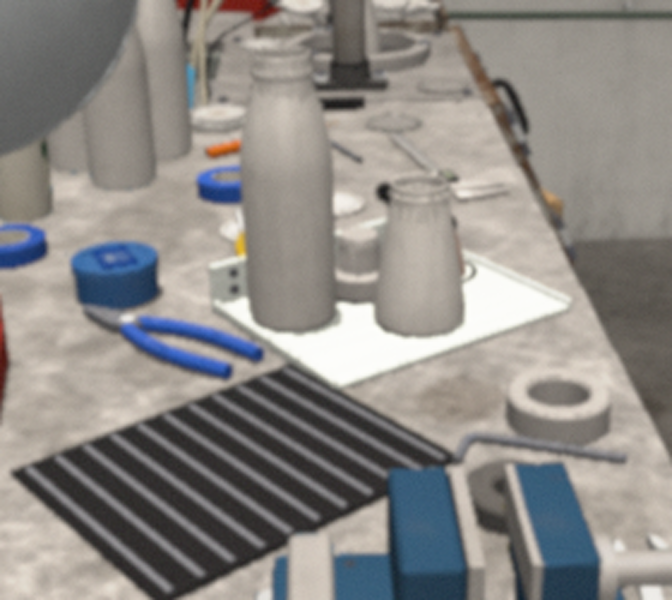

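```bash
cat > fit.py <<'E'
from h import *
from scipy.optimize import least_squares
f=lambda p:np.array(p,float)/3.3+[160,120]-.35
def W(p,X): 
    c,s=np.cos(p[2]),np.sin(p[2]);return np.c_[p[0]+c*X[:,0]-s*X[:,1],p[1]+s*X[:,0]+c*X[:,1],X[:,2]]
T=np.array([[-.0875,.114,.006],[-.0875,-.114,.006],[.0875,-.114,.04],[.0875,.114,.04],[.03,-.072,.006],[.04,0,.006]])
tp=f([(360,322),(545,600),(765,462),(575,180),(650,456),(604,358)])
M=np.array([[-.0875,.11,.004],[-.0875,-.11,.004],[.0875,-.11,.004],[.0875,.11,.004]])
mp=f([(215,430),(412,275),(220,37),(25,188)])
# mat x along ribs
def fit(X,uv,x0):
    r=least_squares(lambda p:(proj('top',W(p,X))-uv).ravel(),x0); print(r.x,np.degrees(r.x[2]),np.round(r.fun.reshape(-1,2),1).tolist()); return r.x
t=fit(T,tp,[.47,-.38,-.95])
# try both mat orders
m=fit(M,mp,[.6,-.15,-.95]); 
m=fit(M,f([(25,188),(215,430),(412,275),(220,37)]),[.6,-.15,-.95]); 
for nm,xy in(('tall',(.03,.072)),('plug',(.04,0)),('cone',(.03,-.072)),('short',(-.036,0))):
    print(nm,W(t,np.array([[*xy,.006]])))
for nm,uv,z in(('tall',(580,243),.211),('plug',(611,356),.054),('cone',(661,458),.062),('short',(528,425),.117),('big',(285,542),.022),('small',(136,477),.016)):
    print(nm,unproj('top',f(uv),z))
E
python3 fit.py
```

```text
[ 0.47623652 -0.37945253 -0.99741434] -57.14763229129136 [[-1.3, 0.1], [-0.9, 1.4], [1.7, 0.2], [0.2, -1.8], [0.3, -0.2], [-0.1, 0.3]]
[ 0.58815749 -0.1505714   0.66557525] 38.13465254104082 [[-13.4, 0.5], [3.5, -13.4], [13.9, -0.5], [-3.6, 13.1]]
[ 0.58811277 -0.14997037 -0.90680221] -51.95593936120716 [[-2.0, -0.8], [0.4, 2.1], [1.7, 0.6], [-0.1, -2.0]]
tall [[ 0.55299593 -0.36559638  0.006     ]]
plug [[ 0.49793557 -0.41305538  0.006     ]]
cone [[ 0.43202569 -0.44371296  0.006     ]]
short [[ 0.45670738 -0.34920997  0.006     ]]
tall [[ 0.55150016 -0.36496761  0.211     ]]
plug [[ 0.49800883 -0.40917674  0.054     ]]
cone [[ 0.43259086 -0.43807442  0.062     ]]
short [[ 0.45515268 -0.34719364  0.117     ]]
big [[ 0.37836395 -0.19644704  0.022     ]]
small [[ 0.4217374  -0.09697833  0.016     ]]
```

```bash
cat >> h.py <<'E'
def st():
    s=robot.observe();R=Ro.from_euler('xyz',s['tool_rot']).as_matrix()
    return s,R
def plan(goal,yaw=None):
    """goal TCP xyz world, yaw of jaw axis (world, deg, mod 180). prints normalised shift/twist"""
    s,R=st();d=R.T@(np.array(goal)-s['tool_pos'])
    jy=np.degrees(np.arctan2(R[1,1],R[0,1]))
    zz=np.degrees(np.arctan2(R[1,2],R[0,2]))
    print('t',round(s['time'],2),'tcp',s['tool_pos'].round(4),'jaw',round(jy,1),'toolz',round(zz,1),'down',R[:,0].round(4),'q',s['qpos'].round(2),'open',round(s['opening'],4),'F',s['contact_force'].round(1))
    tw=0
    if yaw is not None:
        tw=-(((yaw-jy)+90)%180-90)  # tool x down -> + twist = - yaw
    print('norm',(d/.4).round(4),'twist',round(tw/60,4),'deg',round(tw,1),'rows>=',round(max(np.linalg.norm(d)/.0625,abs(tw)/10.7),2))
E
python3 - <<'E'
from h import *
plan([.553,-.366,.26],-57+90)
def ray(n,uv):
    c=robot.camera_params(n);o=-c['R'].T@c['t'];d=np.array([(uv[0]-c['cx'])/c['fx'],(uv[1]-c['cy'])/c['fy'],1])@c['R'];return o,d/np.linalg.norm(d)
for a,b in(((365,45),(115,60)),((350,126),(115,130)),((445,30),(50,60)),((290,30),(200,60))):
    o1,d1=ray('top',a);o2,d2=ray('side',b)
    A=np.c_[d1,-d2];s=np.linalg.lstsq(A,o2-o1,rcond=None)[0];print(o1+s[0]*d1,o2+s[1]*d2)
E
```

```text
t 0.15 tcp [ 0.1868 -0.4904  0.2262] jaw -69.2 toolz -159.2 down [-2.0e-04  1.1e-03 -1.0e+00] q [-1.35  0.34  1.52  0.    1.28 -0.15] open 0.0922 F [ 0.8  0.4 -0.2]
norm [-0.0844  0.0351 -0.9663] twist 1.2974 deg 77.8 rows>= 7.28
[ 0.80067034 -0.41533096  0.24361117] [ 0.80303375 -0.41482714  0.24473377]
[ 0.70555768 -0.41681178  0.09617986] [ 0.81606864 -0.39057188  0.12465999]
[ 0.86202726 -0.58222695  0.18222244] [ 0.96991206 -0.54460927  0.22606718]
[ 0.77240824 -0.28324283  0.33984837] [ 0.63731716 -0.2877015   0.26295345]
```

```bash
cat > tri.py <<'E'
from h import *
g=lambda p:np.array(p,float)/2.4+[140,60]-.3
f=lambda p:np.array(p,float)/3.3+[160,120]-.35
for nm,a,b,z in(('tall',(580,243),(281,49),.211),('short',(528,425),(421,186),.117),('big',(285,542),(558,393),.022)):
    print(nm,unproj('side',g(b),z),unproj('top',f(a),z))
E
python3 tri.py
```

```text
tall [[ 0.55464681 -0.37359792  0.211     ]] [[ 0.55150016 -0.36496761  0.211     ]]
short [[ 0.45693076 -0.3367956   0.117     ]] [[ 0.45515268 -0.34719364  0.117     ]]
big [[ 0.37992395 -0.19149032  0.022     ]] [[ 0.37836395 -0.19644704  0.022     ]]
```

Run:
```python
from h import *
plan([.50,-.40,.31],-57)
```

```text
t 0.15 tcp [ 0.1868 -0.4904  0.2262] jaw -69.2 toolz -159.2 down [-2.0e-04  1.1e-03 -1.0e+00] q [-1.35  0.34  1.52  0.    1.28 -0.15] open 0.0922 F [ 0.8  0.4 -0.2]
norm [-0.2094  0.0673 -0.8123] twist -0.2026 deg -12.2 rows>= 5.39
```

>>> move_arm:
  increments:
    - [-0.21,0.01,-0.12,0]
    - [-0.21,0.03,-0.27,-0.1]
    - [-0.21,0.05,-0.42,-0.2]
    - [-0.21,0.065,-0.57,-0.2]
    - [-0.21,0.067,-0.7,-0.2]
  gripper: 0
  squeeze: 30

```text
time: 0.78
tool_pos: [0.4552, -0.417, 0.3105]
tool_rot: [-0.041, 1.571, -2.609]
contact_force: [-0.1, -1.9, 0.3]
opening: 0.0918
```

Run:
```python
from h import *
plan([.50,-.40,.31],-57)
```

```text
t 0.78 tcp [ 0.4552 -0.417   0.3105] jaw -57.2 toolz -147.2 down [-2.e-04 -1.e-04 -1.e+00] q [-0.87  0.48  1.09 -0.    1.58  0.13] open 0.0918 F [-0.1 -1.9  0.3]
norm [ 0.0012  0.025  -0.117 ] twist -0.0029 deg -0.2 rows>= 0.77
```

>>> move_arm:
  increments:
    - [0,0.02,-0.1,0]
    - [0,0.02,-0.1,0]
    - [0,0.02,-0.1,0]

```text
time: 1.15
tool_pos: [0.4909, -0.4028, 0.3103]
tool_rot: [-0.863, 1.57, 2.852]
contact_force: [0.6, -0.5, -0.5]
opening: 0.0921
```

```bash
cat >> h.py <<'E'
def wproj(P,R,p):
    c=robot.camera_params('wrist');T=np.array(c['tool_from_camera'])
    q=(np.atleast_2d(P)-p)@R            # tool coords
    q=(q-T[:3,3])@T[:3,:3]
    th=np.arctan2(np.hypot(q[:,0],q[:,1]),q[:,2]);ph=np.arctan2(q[:,1],q[:,0])
    return np.c_[c['cx']+c['fx']*th*np.cos(ph),c['cy']+c['fy']*th*np.sin(ph)]
def wunproj(uv,z,R,p):
    c=robot.camera_params('wrist');T=np.array(c['tool_from_camera']);uv=np.atleast_2d(uv).astype(float)
    x=(uv[:,0]-c['cx'])/c['fx'];y=(uv[:,1]-c['cy'])/c['fy'];th=np.hypot(x,y)
    d=np.c_[np.sin(th)*x/th,np.sin(th)*y/th,np.cos(th)]@T[:3,:3].T@R.T
    o=R@T[:3,3]+p
    return o+d*((z-o[2])/d[:,2])[:,None]
def wpic(name,marks=None):
    s,R=st();im=robot.read_camera('wrist')[:,:,::-1].copy()
    cv2.imwrite(name+'_raw.png',im); np.savez(name+'.npz',R=R,p=s['tool_pos'])
    if marks is not None:
        for u in wproj(marks,R,s['tool_pos']):
            cv2.drawMarker(im,tuple(int(round(v)) for v in u),(0,0,255),cv2.MARKER_CROSS,9,1)
    cv2.imwrite(name+'.png',cv2.resize(im,None,fx=1.4,fy=1.4))
E
python3 - <<'E'
from h import *
plan([.50,-.40,.31],-57)
c=[-57.15*np.pi/180]
O=[[.552,-.365,.211],[.498,-.411,.054],[.432,-.441,.062],[.456,-.348,.117],[.553,-.366,.006],[.378,-.196,.022]]
wpic('pics/w1',O)
E
```

```text
t 1.15 tcp [ 0.4909 -0.4028  0.3103] jaw -57.2 toolz -147.2 down [-1.1e-03  3.0e-04 -1.0e+00] q [-0.81  0.52  1.02 -0.    1.6   0.19] open 0.0921 F [ 0.6 -0.5 -0.5]
norm [ 0.0006  0.0065 -0.0228] twist -0.0025 deg -0.2 rows>= 0.15
```

View pics/w1.png

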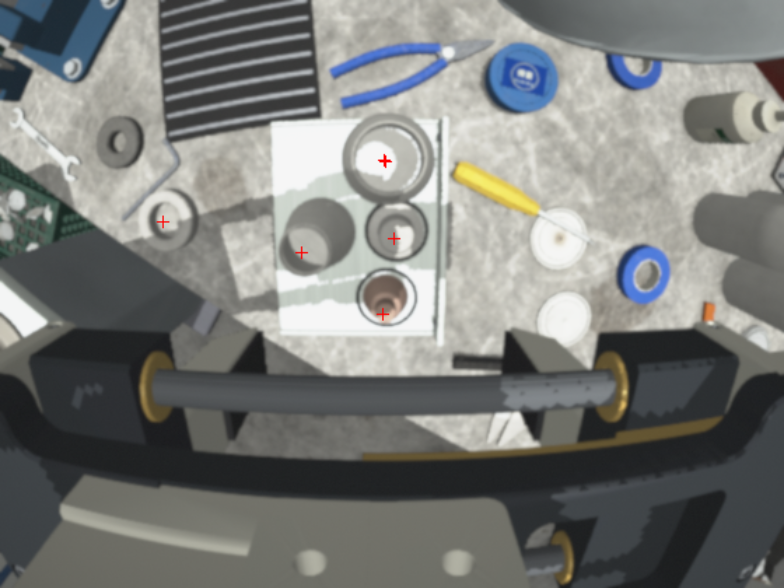

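Run:
```python
from h import *
i=cv2.imread('pics/w1_raw.png')
crop(i,185,75,330,250,4,'pics/w1c.png')
```

```text
(no output)
```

View pics/w1c.png

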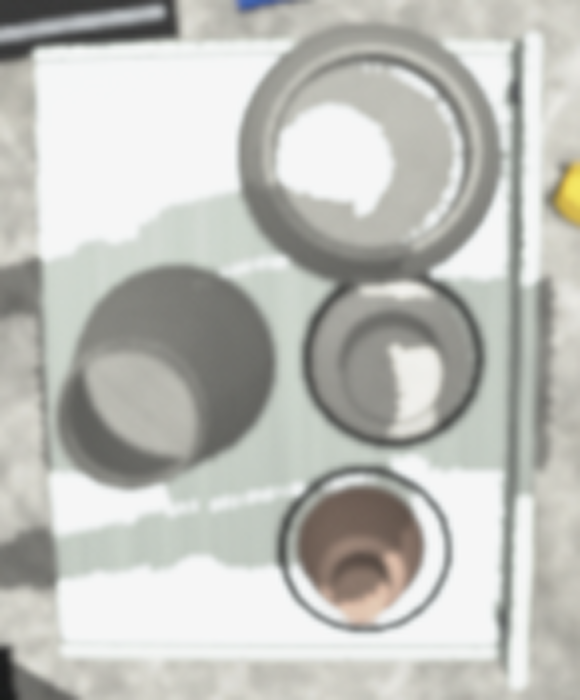

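```bash
cat > fit2.py <<'E'
from h import *
from scipy.optimize import least_squares
D=np.load('pics/w1.npz');R,p=D['R'],D['p']
f=lambda q:np.atleast_2d(np.array(q,float))/4+[185,75]-.375
for nm,uv,z in(('tall',(371,151),.211),('plug',(393,372),.054),('plugmark',(393,360),.006),('cone',(360,578),.062),('conemark',(365,548),.006),('short',(130,417),.117)):
    print(nm,wunproj(f(uv),z,R,p).round(4))
def W(p_,X): 
    c,s=np.cos(p_[2]),np.sin(p_[2]);return np.c_[p_[0]+c*X[:,0]-s*X[:,1],p_[1]+s*X[:,0]+c*X[:,1],X[:,2]]
T=np.array([[-.0875,.114,.01],[-.0875,-.114,.01],[.03,-.072,.006],[.04,0,.006],[.0875,.114,.04],[.0875,-.114,.04]])
uv=f([(34,45),(60,655),(365,548),(393,360),(540,35),(523,688)])
r=least_squares(lambda q:(wproj(W(q,T),R,p)-uv).ravel(),[.476,-.379,-.997]);print(r.x,np.degrees(r.x[2]),r.fun.reshape(-1,2).round(1).tolist())
for nm,xy in(('tall',(.03,.072)),('plug',(.04,0)),('cone',(.03,-.072)),('short',(-.036,0))):
    print(nm,W(r.x,np.array([[*xy,.006]])).round(4))
E
python3 fit2.py
```

```text
tall [[ 0.5545 -0.3661  0.211 ]]
plug [[ 0.5011 -0.4111  0.054 ]]
plugmark [[ 0.499  -0.4141  0.006 ]]
cone [[ 0.4391 -0.4386  0.062 ]]
conemark [[ 0.4345 -0.4439  0.006 ]]
short [[ 0.4589 -0.3497  0.117 ]]
[ 0.47800256 -0.37984951 -0.99965691] -57.276121696684115 [[-0.3, 0.3], [-0.4, 0.3], [-0.3, 0.5], [-0.1, -0.6], [0.8, -0.7], [0.3, 0.4]]
tall [[ 0.5548 -0.3662  0.006 ]]
plug [[ 0.4996 -0.4135  0.006 ]]
cone [[ 0.4336 -0.444   0.006 ]]
short [[ 0.4585 -0.3496  0.006 ]]
```

Run:
```python
from h import *
plan([.554,-.366,.31],-57)
plan([.554,-.366,.193],-57)
```

```text
t 1.2 tcp [ 0.4905 -0.4031  0.3106] jaw -57.2 toolz -147.2 down [-7.e-04  0.e+00 -1.e+00] q [-0.81  0.52  1.02 -0.    1.6   0.19] open 0.0918 F [-0.3 -0.9 -0.1]
norm [ 0.0013  0.0079 -0.1836] twist -0.0035 deg -0.2 rows>= 1.18
t 1.2 tcp [ 0.4905 -0.4031  0.3106] jaw -57.2 toolz -147.2 down [-7.e-04  0.e+00 -1.e+00] q [-0.81  0.52  1.02 -0.    1.6   0.19] open 0.0918 F [-0.3 -0.9 -0.1]
norm [ 0.2938  0.0081 -0.1838] twist -0.0035 deg -0.2 rows>= 2.22
```

>>> move_arm:
  increments:
    - [0,0.008,-0.1,0]
    - [0.04,0.008,-0.184,0]
    - [0.1,0.008,-0.184,0]
    - [0.15,0.008,-0.184,0]
    - [0.15,0.008,-0.184,0]

```text
time: 1.82
tool_pos: [0.5533, -0.3659, 0.2493]
tool_rot: [-1.199, 1.567, 2.514]
contact_force: [0.4, -0.3, 1.1]
opening: 0.0922
```

Run:
```python
from h import *
plan([.554,-.366,.193],-57)
wpic('pics/w2',[[.554,-.366,.211]])
```

```text
t 1.82 tcp [ 0.5533 -0.3659  0.2493] jaw -57.3 toolz -147.3 down [-0.0028  0.0021 -1.    ] q [-0.7   0.6   1.05 -0.    1.5   0.3 ] open 0.0922 F [ 0.4 -0.3  1.1]
norm [ 0.1408  0.0016 -0.0014] twist -0.0044 deg -0.3 rows>= 0.9
```

View pics/w2.png

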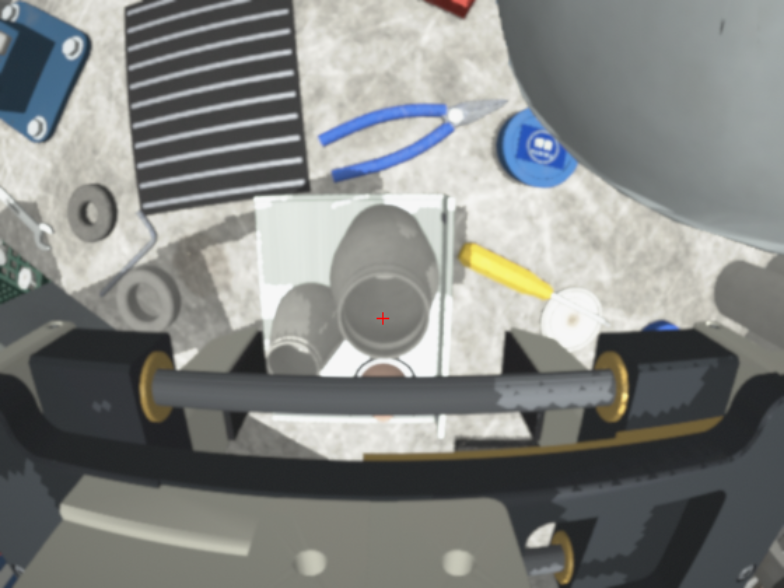

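>>> move_arm:
  increments:
    - [0.07,0.002,-0.001,0]
    - [0.14,0.002,-0.001,0]
    - [0.14,0.002,-0.001,0]
    - [0.14,0.002,-0.001,0]

```text
time: 2.38
tool_pos: [0.5562, -0.3668, 0.1969]
tool_rot: [1.86, 1.568, -0.709]
contact_force: [-0.2, -0.1, 0.6]
opening: 0.0917
```

>>> move_arm:
  increments:
    - [0,0,0,0]
    - [0,0,0,0]
    - [0,0,0,0]
    - [0,0,0,0]
    - [0,0,0,0]
  gripper: 1
  squeeze: 30

```text
time: 3.0
tool_pos: [0.5558, -0.3658, 0.1947]
tool_rot: [-0.439, 1.571, -3.008]
contact_force: [-0.4, 0.1, -0.1]
opening: 0.0464
```

>>> move_arm:
  increments:
    - [0,0,0,0]
    - [0,0,0,0]

```text
time: 3.25
tool_pos: [0.5557, -0.3658, 0.1946]
tool_rot: [-1.085, 1.571, 2.63]
contact_force: [0.2, 0.8, -1.1]
opening: 0.0435
```

>>> move_arm:
  increments:
    - [0,0,0,0]
    - [0,0,0,0]
    - [0,0,0,0]

```text
time: 3.62
tool_pos: [0.5557, -0.3658, 0.1946]
tool_rot: [-0.875, 1.571, 2.84]
contact_force: [-0.3, 0.0, -0.8]
opening: 0.044
```

Run:
```python
from h import *
plan([.5436,-.2102,.26],-52)
```

```text
t 3.62 tcp [ 0.5557 -0.3658  0.1946] jaw -57.2 toolz -147.2 down [-2.e-04  0.e+00 -1.e+00] q [-0.7   0.63  1.14 -0.    1.37  0.3 ] open 0.044 F [-0.3  0.  -0.8]
norm [-0.1635 -0.3434 -0.1855] twist -0.0859 deg -5.2 rows>= 2.71
```

>>> move_arm:
  increments:
    - [-0.03,0,0,0]
    - [-0.06,0,0,0]
    - [-0.1,0,0,0]
    - [-0.1,0,0,0]

```text
time: 4.12
tool_pos: [0.5565, -0.3665, 0.2372]
tool_rot: [1.859, 1.566, -0.71]
contact_force: [0.3, -0.2, -1.6]
opening: 0.0434
```

Run:
```python
from h import *
plan([.5436,-.2102,.235],-52)
wpic('pics/w3')
cv2.imwrite('pics/s3.png',robot.read_camera('side')[:,:,::-1])
```

```text
t 4.12 tcp [ 0.5565 -0.3665  0.2372] jaw -57.2 toolz -147.2 down [ 0.0034 -0.0029 -1.    ] q [-0.7   0.6   1.07 -0.    1.47  0.3 ] open 0.0434 F [ 0.3 -0.2 -1.6]
norm [ 0.0043 -0.3457 -0.1847] twist -0.086 deg -5.2 rows>= 2.51
```

View pics/s3.png

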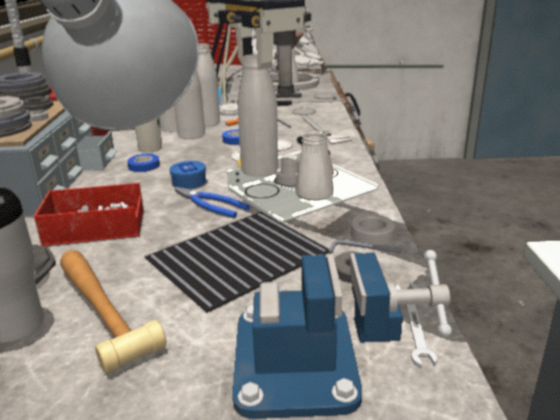

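>>> move_arm:
  increments:
    - [0,-0.06,-0.035,0]
    - [0,-0.15,-0.08,-0.03]
    - [0,-0.25,-0.135,-0.06]
    - [0,-0.32,-0.17,-0.086]
    - [0,-0.345,-0.185,-0.086]

```text
time: 4.85
tool_pos: [0.5428, -0.2081, 0.2345]
tool_rot: [-1.168, 1.57, 2.639]
contact_force: [0.8, -0.1, -1.5]
opening: 0.0436
```

>>> move_arm:
  increments:
    - [0,0,0,0]
    - [0,0,0,0]

```text
time: 5.1
tool_pos: [0.5432, -0.211, 0.2344]
tool_rot: [0.589, 1.57, -1.891]
contact_force: [0.2, 0.7, -1.7]
opening: 0.0436
```

Run:
```python
from h import *
plan([.5436,-.2102,.193],-52)
cv2.imwrite('pics/t4.png',robot.read_camera('top')[:,:,::-1])
```

```text
t 5.1 tcp [ 0.5432 -0.211   0.2344] jaw -52.1 toolz -142.1 down [-2.e-04 -5.e-04 -1.e+00] q [-0.5   0.44  1.35 -0.    1.35  0.41] open 0.0436 F [ 0.2  0.7 -1.7]
norm [ 0.1036 -0.0009 -0.0021] twist -0.0011 deg -0.1 rows>= 0.66
```

View pics/t4.png

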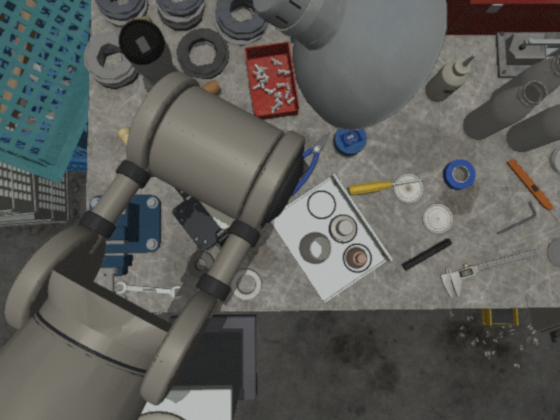

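>>> move_arm:
  increments:
    - [0.03,0,0,0]
    - [0.06,0,0,0]
    - [0.085,0,0,0]
    - [0.098,0,0,0]
    - [0.104,0,0,0]

```text
time: 5.78
tool_pos: [0.5431, -0.2098, 0.1927]
tool_rot: [-0.884, 1.571, 2.921]
contact_force: [-0.5, 0.3, -1.5]
opening: 0.0438
```

>>> move_arm:
  increments:
    - [0,0,0,0]
    - [0,0,0,0]

```text
time: 6.02
tool_pos: [0.5433, -0.2099, 0.1935]
tool_rot: [1.882, 1.57, -0.596]
contact_force: [-0.5, 0.7, -1.6]
opening: 0.0437
```

>>> move_arm:
  increments:
    - [0.003,0,0,0]
    - [0.005,0,0,0]
    - [0.005,0,0,0]

```text
time: 6.4
tool_pos: [0.5438, -0.2099, 0.1925]
tool_rot: [2.109, 1.568, -0.369]
contact_force: [0.3, 0.1, 5.1]
opening: 0.0435
```

Contact (5 N). Release, gradually.

>>> move_arm:
  increments:
    - [0,0,0,0]
    - [0,0,0,0]
    - [0,0,0,0]
    - [0,0,0,0]
    - [0,0,0,0]
  gripper: 0

```text
time: 7.02
tool_pos: [0.5431, -0.2098, 0.191]
tool_rot: [-0.387, 1.571, -2.866]
contact_force: [0.5, 0.4, 0.2]
opening: 0.0886
```

>>> move_arm:
  increments:
    - [-0.05,0,0,0]
    - [-0.12,0,0,0]
    - [-0.2,0,0,0]
    - [-0.27,0,0,0]
    - [-0.27,0,0,0]

```text
time: 7.65
tool_pos: [0.5439, -0.2102, 0.3013]
tool_rot: [1.963, 1.566, -0.516]
contact_force: [-0.5, 0.2, -0.8]
opening: 0.0915
```

Run:
```python
from h import *
plan([.458,-.349,.29],-57)
wpic('pics/w5',[[.5436,-.2102,.209],[.458,-.349,.117]])
```

```text
t 7.65 tcp [ 0.5439 -0.2102  0.3013] jaw -52.0 toolz -142.0 down [ 0.0042 -0.0024 -1.    ] q [-0.5   0.41  1.22 -0.    1.51  0.41] open 0.0915 F [-0.5  0.2 -0.8]
norm [0.0281 0.141  0.3829] twist 0.0834 deg 5.0 rows>= 2.62
```

View pics/w5.png

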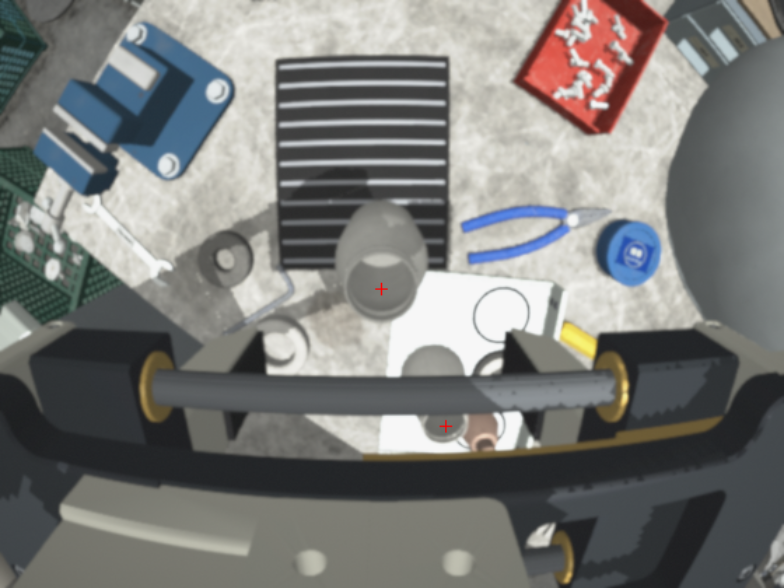

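Run:
```python
from h import *
D=np.load('pics/w5.npz');R,p=D['R'],D['p']
P=wunproj(np.array([(277,60),(448,56),(277,269)])/1.4,.004,R,p)[:,:2];print(P,np.linalg.norm(P[0]-P[1]),np.linalg.norm(P[0]-P[2]))
c=(P[1]+P[2])/2;d=P[1]-P[0];a=np.arctan2(d[1],d[0]);print(c,np.degrees(a))
ex=d/np.linalg.norm(d);ey=np.array([-ex[1],ex[0]])
for nm,q in(('tall',(.5436,-.2102)),):print((np.array(q)-c)@ex,(np.array(q)-c)@ey)
for l in((0,.010),(0,.080)):print(c+l[0]*ex+l[1]*ey)
```

```text
[[ 0.62088781 -0.01794329]
 [ 0.7274543  -0.15130032]
 [ 0.44769823 -0.14753875]] 0.17070593253746813 0.2163090711955242
[ 0.58757627 -0.14941954] -51.37141561412273
0.02002921359438829 -0.07229804582361993
[ 0.59538836 -0.14317684]
[ 0.650073   -0.09947798]
```

>>> move_arm:
  increments:
    - [0.028,0.05,0.12,0.03]
    - [0.028,0.1,0.27,0.083]
    - [0.1,0.141,0.38,0.083]
    - [0.25,0.141,0.382,0.083]
    - [0.3,0.141,0.382,0.083]

```text
time: 8.32
tool_pos: [0.4546, -0.347, 0.1736]
tool_rot: [-1.357, 1.562, 2.359]
contact_force: [-0.2, 0.7, 0.1]
opening: 0.0918
```

>>> move_arm:
  increments:
    - [0,0,0,0]

```text
time: 8.45
tool_pos: [0.456, -0.3472, 0.176]
tool_rot: [-1.352, 1.564, 2.366]
contact_force: [0.7, 0.2, 1.1]
opening: 0.0917
```

Run:
```python
from h import *
plan([.458,-.349,.096],-57)
wpic('pics/w6',[[.458,-.349,.117]])
```

```text
t 8.45 tcp [ 0.456  -0.3472  0.176 ] jaw -57.0 toolz -147.0 down [-0.0046  0.0045 -1.    ] q [-0.78  0.48  1.46 -0.    1.21  0.21] open 0.0917 F [0.7 0.2 1.1]
norm [ 0.2     0.0078 -0.0021] twist 0.0 deg 0.0 rows>= 1.28
```

View pics/w6.png

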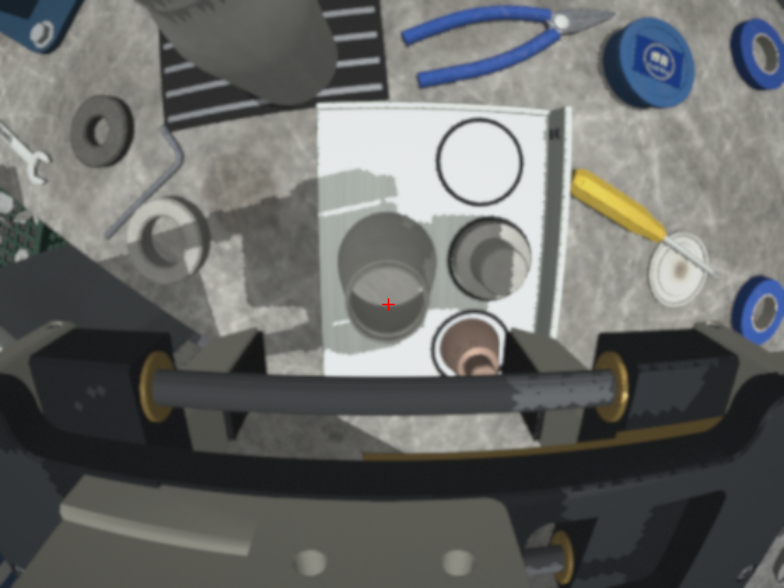

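>>> move_arm:
  increments:
    - [0.06,0.005,-0.003,0]
    - [0.12,0.007,-0.003,0]
    - [0.18,0.007,-0.003,0]
    - [0.202,0.007,-0.003,0]
    - [0.202,0.007,-0.003,0]

```text
time: 9.12
tool_pos: [0.4603, -0.3501, 0.0989]
tool_rot: [1.692, 1.57, -0.873]
contact_force: [-0.6, -0.1, 0.9]
opening: 0.0919
```

>>> move_arm:
  increments:
    - [0,0,0,0]
    - [0,0,0,0]
    - [0,0,0,0]
    - [0,0,0,0]
    - [0,0,0,0]
  gripper: 1

```text
time: 9.75
tool_pos: [0.4598, -0.3498, 0.0984]
tool_rot: [-1.434, 1.57, 2.284]
contact_force: [-0.3, 1.5, 1.8]
opening: 0.0462
```

>>> move_arm:
  increments:
    - [0,0,0,0]
    - [0,0,0,0]
    - [0,0,0,0]
    - [0,0,0,0]

```text
time: 10.25
tool_pos: [0.4599, -0.3498, 0.0983]
tool_rot: [-1.399, 1.57, 2.319]
contact_force: [-0.9, 1.7, 1.7]
opening: 0.0447
```

>>> move_arm:
  increments:
    - [-0.06,0,0,0]
    - [-0.16,0,0,0]
    - [-0.3,0,0,0]
    - [-0.45,0,0,0]
    - [-0.58,0,0,0]

```text
time: 10.88
tool_pos: [0.4601, -0.3503, 0.3324]
tool_rot: [1.645, 1.569, -0.92]
contact_force: [0.6, -0.4, -2.9]
opening: 0.0445
```

>>> move_arm:
  increments:
    - [-0.05,0,0,0]
    - [-0.05,0,0,0]

```text
time: 11.12
tool_pos: [0.4604, -0.3506, 0.3515]
tool_rot: [1.734, 1.567, -0.831]
contact_force: [-0.0, 0.2, -3.1]
opening: 0.0446
```

Run:
```python
from h import *
plan([.5955,-.144,.345],-52)
wpic('pics/w7')
```

```text
t 11.12 tcp [ 0.4604 -0.3506  0.3515] jaw -57.0 toolz -147.0 down [ 0.0026 -0.0028 -1.    ] q [-0.78  0.39  1.12 -0.    1.63  0.21] open 0.0446 F [-0.   0.2 -3.1]
norm [ 0.0157 -0.2492 -0.5646] twist -0.083 deg -5.0 rows>= 3.95
```

View pics/w7.png

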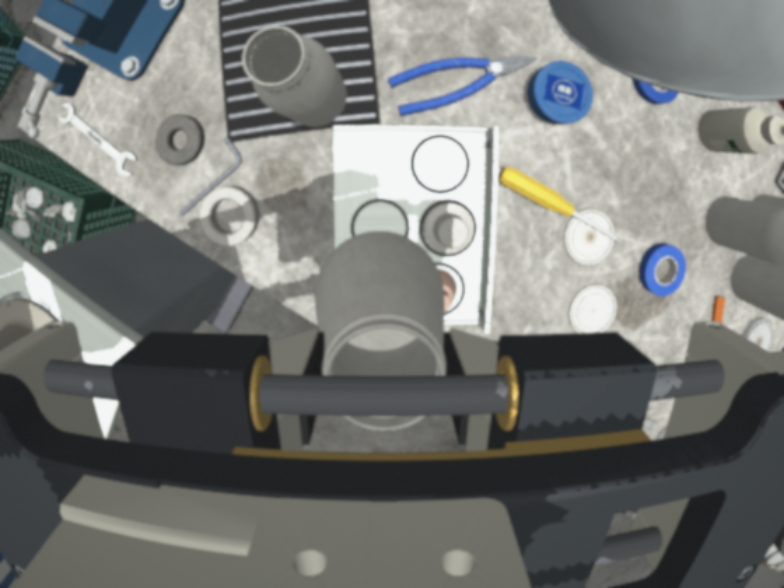

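>>> move_arm:
  increments:
    - [0,-0.05,-0.1,0]
    - [0,-0.1,-0.23,-0.04]
    - [0,-0.16,-0.37,-0.083]
    - [0,-0.22,-0.5,-0.083]
    - [0,-0.249,-0.56,-0.083]

```text
time: 11.8
tool_pos: [0.5944, -0.1414, 0.3475]
tool_rot: [-1.148, 1.567, 2.659]
contact_force: [-0.3, -1.1, -2.0]
opening: 0.0445
```

>>> move_arm:
  increments:
    - [0.1,0,-0.005,0]
    - [0.23,0,-0.005,0]
    - [0.37,0,-0.005,0]
    - [0.46,0,-0.005,0]
    - [0.5,0,-0.005,0]

```text
time: 12.42
tool_pos: [0.593, -0.1425, 0.1461]
tool_rot: [-0.998, 1.564, 2.807]
contact_force: [0.5, 0.2, -1.8]
opening: 0.0446
```

Run:
```python
from h import *
plan([.5955,-.144,.0965],-52)
wpic('pics/w8')
cv2.imwrite('pics/s8.png',robot.read_camera('side')[:,:,::-1])
```

```text
t 12.43 tcp [ 0.593  -0.1425  0.1461] jaw -52.0 toolz -142.0 down [-0.0065  0.0023 -1.    ] q [-0.36  0.57  1.39 -0.    1.19  0.55] open 0.0446 F [ 0.5  0.2 -1.8]
norm [ 0.1239  0.0075 -0.0031] twist 0.0 deg 0.0 rows>= 0.79
```

View pics/s8.png

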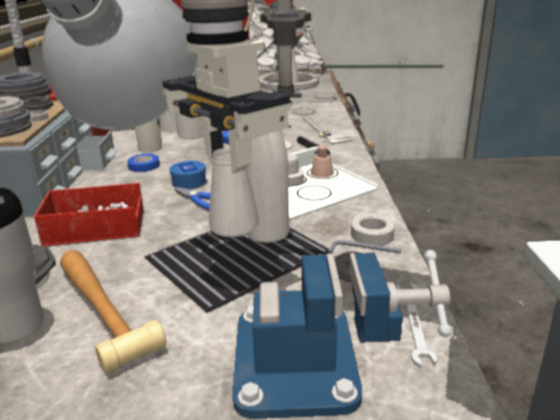

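>>> move_arm:
  increments:
    - [0.03,0.007,-0.014,0]
    - [0.06,0.007,-0.014,0]
    - [0.09,0.007,-0.014,0]
    - [0.11,0.007,-0.014,0]
    - [0.119,0.007,-0.014,0]

```text
time: 13.15
tool_pos: [0.601, -0.1419, 0.1021]
tool_rot: [-0.941, 1.57, 2.864]
contact_force: [-0.6, -0.2, -0.9]
opening: 0.0444
```

>>> move_arm:
  increments:
    - [0,0,0,0]
    - [0,0,0,0]

```text
time: 13.4
tool_pos: [0.6015, -0.1421, 0.1031]
tool_rot: [2.037, 1.57, -0.441]
contact_force: [-0.6, 0.0, -1.5]
opening: 0.0443
```

>>> move_arm:
  increments:
    - [0.006,0,0,0]
    - [0.012,0,0,0]
    - [0.015,0,0,0]
    - [0.015,0,0,0]

```text
time: 13.9
tool_pos: [0.6012, -0.1419, 0.0966]
tool_rot: [-0.672, 1.571, 3.133]
contact_force: [-0.4, 0.6, -2.4]
opening: 0.0444
```

>>> move_arm:
  increments:
    - [0.003,0,0,0]
    - [0.005,0,0,0]
    - [0.005,0,0,0]

```text
time: 14.28
tool_pos: [0.6016, -0.1418, 0.0962]
tool_rot: [2.315, 1.569, -0.163]
contact_force: [-1.8, 1.9, 6.5]
opening: 0.0445
```

>>> move_arm:
  increments:
    - [0,0,0,0]
    - [0,0,0,0]
    - [0,0,0,0]
    - [0,0,0,0]
    - [0,0,0,0]
  gripper: 0

```text
time: 14.9
tool_pos: [0.6012, -0.142, 0.0946]
tool_rot: [0.025, 1.571, -2.454]
contact_force: [-0.3, -0.8, 0.6]
opening: 0.0894
```

>>> move_arm:
  increments:
    - [-0.05,0,0,0]
    - [-0.12,0,0,0]
    - [-0.25,0,0,0]
    - [-0.38,0,0,0]
    - [-0.45,0,0,0]

```text
time: 15.52
tool_pos: [0.6019, -0.1422, 0.2781]
tool_rot: [2.11, 1.566, -0.368]
contact_force: [-0.0, -0.2, 0.2]
opening: 0.0918
```

Run:
```python
from h import *
plan([.434,-.442,.27],-57)
wpic('pics/w9')
```

```text
t 15.53 tcp [ 0.6019 -0.1422  0.2781] jaw -52.0 toolz -142.0 down [ 0.0043 -0.0017 -1.    ] q [-0.36  0.49  1.16 -0.    1.49  0.55] open 0.0918 F [-0.  -0.2  0.2]
norm [0.0197 0.3321 0.7923] twist 0.0834 deg 5.0 rows>= 5.5
```

View pics/w9.png

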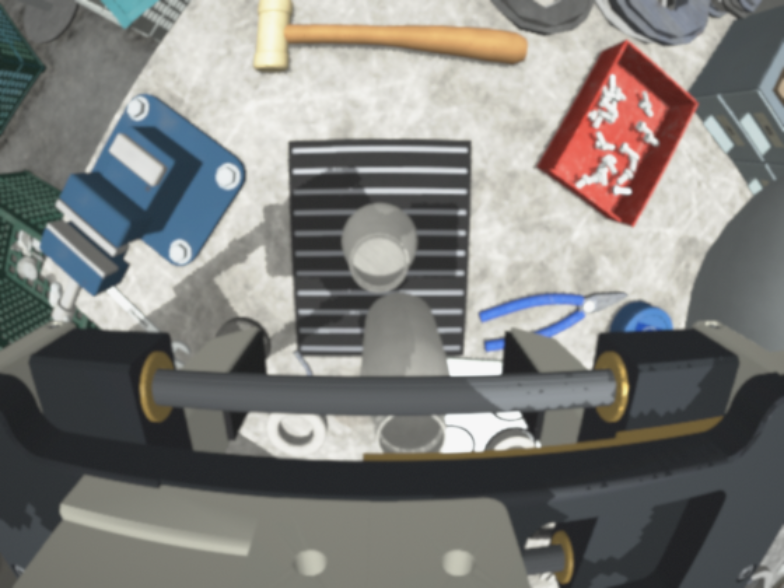

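>>> move_arm:
  increments:
    - [0.01,0.06,0.12,0]
    - [0.015,0.12,0.27,0.04]
    - [0.02,0.18,0.42,0.083]
    - [0.02,0.24,0.56,0.083]
    - [0.02,0.29,0.7,0.083]
  gripper: 0.45

```text
time: 16.2
tool_pos: [0.4507, -0.4073, 0.266]
tool_rot: [-1.456, 1.57, 2.262]
contact_force: [0.8, -1.0, -0.1]
opening: 0.0514
```

Run:
```python
from h import *
plan([.434,-.441,.14],-57)
```

```text
t 16.2 tcp [ 0.4507 -0.4073  0.266 ] jaw -57.0 toolz -147.0 down [-3.e-04  4.e-04 -1.e+00] q [-0.86  0.47  1.21  0.    1.46  0.13] open 0.0514 F [ 0.8 -1.  -0.1]
norm [0.315 0.048 0.081] twist 0.0005 deg 0.0 rows>= 2.1
```

>>> move_arm:
  increments:
    - [0,0.048,0.081,0]
    - [0.1,0.048,0.081,0]
    - [0.2,0.048,0.081,0]
    - [0.315,0.048,0.081,0]
    - [0.315,0.048,0.081,0]

```text
time: 16.82
tool_pos: [0.4336, -0.4375, 0.1368]
tool_rot: [-1.48, 1.562, 2.238]
contact_force: [-0.3, -0.2, -0.2]
opening: 0.0505
```

>>> move_arm:
  increments:
    - [0,0,0,0]

```text
time: 16.95
tool_pos: [0.4359, -0.4402, 0.1422]
tool_rot: [1.648, 1.569, -0.918]
contact_force: [1.0, -0.6, 0.9]
opening: 0.0501
```

Run:
```python
from h import *
plan([.434,-.441,.048],-57)
wpic('pics/w10',[[.434,-.441,.062],[.4332,-.444,.006],[.434,-.441,.006],[.498,-.4115,.054]])
```

```text
t 16.95 tcp [ 0.4359 -0.4402  0.1422] jaw -57.0 toolz -147.0 down [ 0.0014 -0.0018 -1.    ] q [-0.91  0.58  1.37 -0.    1.19  0.08] open 0.0501 F [ 1.  -0.6  0.9]
norm [ 0.2356 -0.0014  0.0051] twist 0.0004 deg 0.0 rows>= 1.51
```

View pics/w10.png

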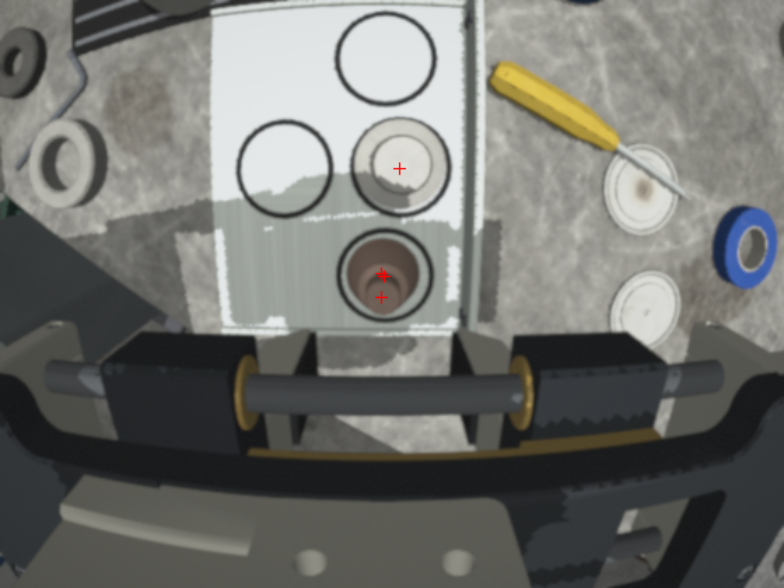

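Run:
```python
from h import *
i=cv2.imread('pics/w10_raw.png')
crop(i,225,75,335,240,4.2,'pics/w10c.png')
```

```text
(no output)
```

View pics/w10c.png

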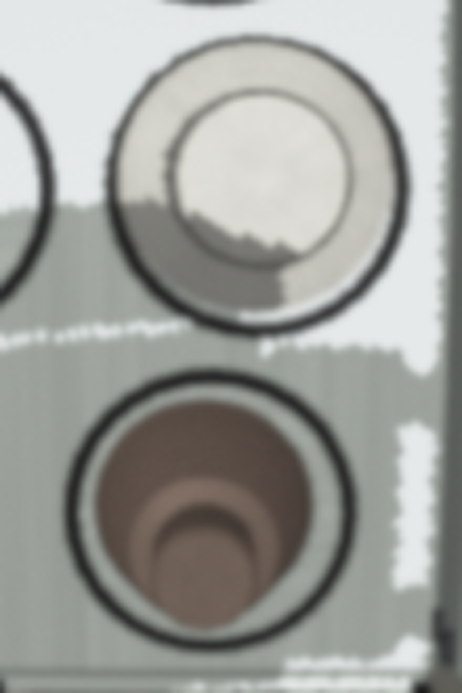

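Run:
```python
from h import *
D=np.load('pics/w10.npz');R,p=D['R'],D['p']
f=lambda q:np.atleast_2d(np.array(q,float))/4.2+[225,75]-.38
for nm,uv,z in(('stem',(203,578),.062),('foot',(205,507),.006),('mark',(211,509),.006),('plugmark',(258,185),.006),('plugtop',(261,180),.054)):
    print(nm,wunproj(f(uv),z,R,p).round(4))
```

```text
stem [[ 0.4344 -0.4417  0.062 ]]
foot [[ 0.4342 -0.4425  0.006 ]]
mark [[ 0.4345 -0.4438  0.006 ]]
plugmark [[ 0.4997 -0.4134  0.006 ]]
plugtop [[ 0.5    -0.4115  0.054 ]]
```

>>> move_arm:
  increments:
    - [0.08,0.002,0.006,0]
    - [0.16,0.002,0.006,0]
    - [0.22,0.002,0.006,0]
    - [0.237,0.002,0.006,0]
    - [0.237,0.002,0.006,0]

```text
time: 17.62
tool_pos: [0.4343, -0.4422, 0.0473]
tool_rot: [1.627, 1.569, -0.938]
contact_force: [-1.2, 0.8, 0.7]
opening: 0.0506
```

>>> move_arm:
  increments:
    - [0,0,0,0]

```text
time: 17.75
tool_pos: [0.4344, -0.4424, 0.0477]
tool_rot: [1.631, 1.568, -0.935]
contact_force: [0.3, -0.2, -0.0]
opening: 0.0505
```

Run:
```python
from h import *
plan([.4343,-.442,.048],-57)
```

```text
t 17.75 tcp [ 0.4344 -0.4424  0.0477] jaw -57.0 toolz -147.0 down [ 0.0018 -0.0025 -1.    ] q [-0.92  0.69  1.46 -0.    0.99  0.08] open 0.0505 F [ 0.3 -0.2 -0. ]
norm [-0.0008 -0.001  -0.0002] twist 0.0005 deg 0.0 rows>= 0.01
```

>>> move_arm:
  increments:
    - [0,0,0,0]
    - [0,0,0,0]
    - [0,0,0,0]
    - [0,0,0,0]
    - [0,0,0,0]
  gripper: 1

```text
time: 18.38
tool_pos: [0.4337, -0.4414, 0.0459]
tool_rot: [-1.388, 1.571, 2.33]
contact_force: [0.1, 0.2, 0.4]
opening: 0.0186
```

>>> move_arm:
  increments:
    - [0,0,0,0]
    - [0,0,0,0]

```text
time: 18.62
tool_pos: [0.4337, -0.4414, 0.0459]
tool_rot: [-1.334, 1.571, 2.384]
contact_force: [-0.7, 1.2, 1.0]
opening: 0.0187
```

>>> move_arm:
  increments:
    - [-0.05,0,0,0]
    - [-0.12,0,0,0]
    - [-0.2,0,0,0]
    - [-0.35,0,0,0]
    - [-0.5,0,0,0]

```text
time: 19.25
tool_pos: [0.4334, -0.4411, 0.247]
tool_rot: [-1.482, 1.57, 2.236]
contact_force: [1.3, -0.6, -1.8]
opening: 0.0182
```

Run:
```python
from h import *
plan([.6516,-.0982,.33],-52)
wpic('pics/w11')
```

```text
t 19.25 tcp [ 0.4334 -0.4411  0.247 ] jaw -57.0 toolz -147.0 down [-8.e-04  1.e-03 -1.e+00] q [-0.92  0.51  1.21 -0.    1.43  0.08] open 0.0182 F [ 1.3 -0.6 -1.8]
norm [-0.207  -0.4219 -0.9245] twist -0.083 deg -5.0 rows>= 6.64
```

View pics/w11.png

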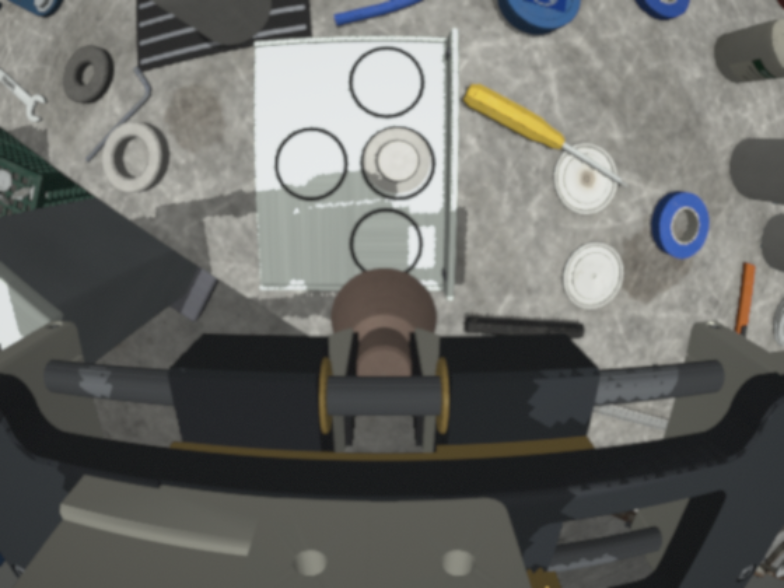

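>>> move_arm:
  increments:
    - [-0.1,-0.03,-0.05,0]
    - [-0.19,-0.08,-0.17,-0.04]
    - [-0.207,-0.15,-0.31,-0.083]
    - [-0.207,-0.21,-0.45,-0.083]
    - [-0.207,-0.27,-0.58,-0.083]

```text
time: 19.92
tool_pos: [0.5703, -0.2226, 0.3283]
tool_rot: [-1.527, 1.571, 2.278]
contact_force: [0.6, -1.0, -2.1]
opening: 0.0187
```

Run:
```python
from h import *
plan([.6516,-.0982,.33],-52)
```

```text
t 19.93 tcp [ 0.5703 -0.2226  0.3283] jaw -52.0 toolz -142.0 down [-1.e-04  1.e-04 -1.e+00] q [-0.5   0.46  1.06  0.    1.62  0.41] open 0.0187 F [ 0.6 -1.  -2.1]
norm [-0.0042 -0.1198 -0.3517] twist 0.0002 deg 0.0 rows>= 2.38
```

>>> move_arm:
  increments:
    - [0,-0.04,-0.12,0]
    - [0,-0.09,-0.25,0]
    - [0,-0.118,-0.345,0]
    - [0.03,-0.118,-0.345,0]
    - [0.12,-0.118,-0.345,0]

```text
time: 20.55
tool_pos: [0.6497, -0.1027, 0.281]
tool_rot: [2.023, 1.567, -0.455]
contact_force: [0.1, -0.4, -2.5]
opening: 0.0188
```

Run:
```python
from h import *
plan([.6516,-.0982,.1],-52)
wpic('pics/w12')
```

```text
t 20.55 tcp [ 0.6497 -0.1027  0.281 ] jaw -52.0 toolz -142.0 down [ 0.0033 -0.0016 -1.    ] q [-0.27  0.57  1.01 -0.    1.56  0.63] open 0.0188 F [ 0.1 -0.4 -2.5]
norm [ 0.4525 -0.0073 -0.01  ] twist 0.0006 deg 0.0 rows>= 2.9
```

View pics/w12.png

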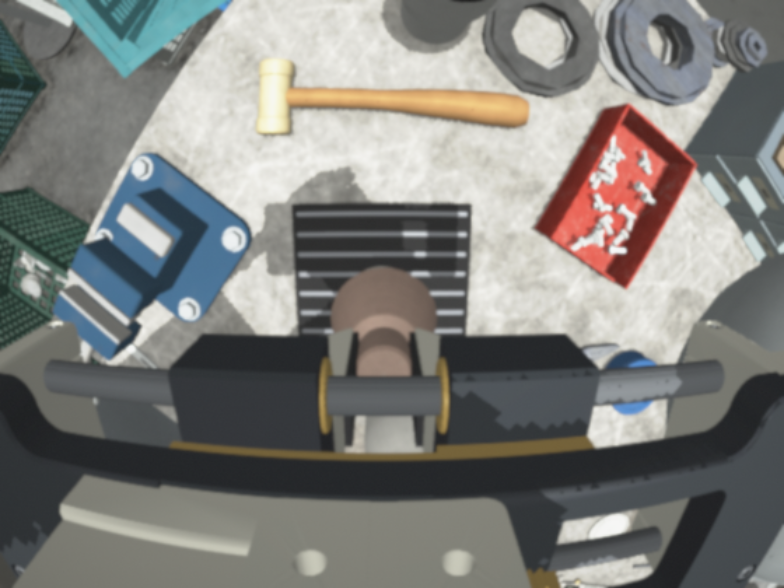

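>>> move_arm:
  increments:
    - [0.12,-0.006,-0.014,0]
    - [0.26,-0.007,-0.014,0]
    - [0.38,-0.007,-0.014,0]
    - [0.44,-0.007,-0.014,0]
    - [0.45,-0.007,-0.014,0]

```text
time: 21.22
tool_pos: [0.6501, -0.0974, 0.0985]
tool_rot: [-0.858, 1.566, 2.946]
contact_force: [0.9, -0.3, -1.6]
opening: 0.0185
```

>>> move_arm:
  increments:
    - [0,0,0,0]

```text
time: 21.35
tool_pos: [0.652, -0.0974, 0.1016]
tool_rot: [2.048, 1.57, -0.431]
contact_force: [-0.5, -0.3, -0.9]
opening: 0.0186
```

Run:
```python
from h import *
plan([.6532,-.097,.044],-52)
cv2.imwrite('pics/s12.png',robot.read_camera('side')[:,:,::-1])
```

```text
t 21.35 tcp [ 0.652  -0.0974  0.1016] jaw -52.0 toolz -142.0 down [ 1.e-03 -5.e-04 -1.e+00] q [-0.26  0.69  1.28 -0.    1.16  0.64] open 0.0186 F [-0.5 -0.3 -0.9]
norm [ 0.144   0.0008 -0.0029] twist -0.0006 deg -0.0 rows>= 0.92
```

View pics/s12.png

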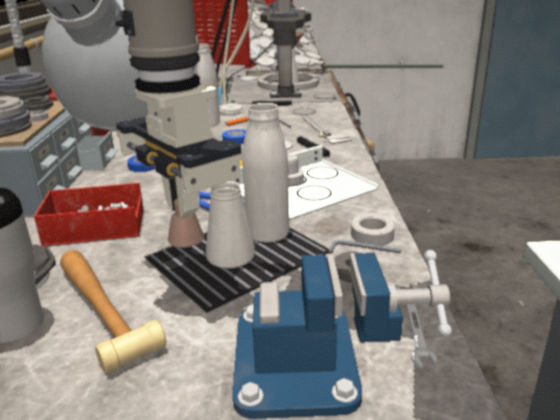

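>>> move_arm:
  increments:
    - [0.05,0,-0.003,0]
    - [0.09,0,-0.003,0]
    - [0.12,0,-0.003,0]
    - [0.135,0,-0.003,0]
    - [0.14,0,-0.003,0]

```text
time: 22.02
tool_pos: [0.6527, -0.096, 0.0445]
tool_rot: [-0.289, 1.571, -2.767]
contact_force: [0.1, -0.3, -1.4]
opening: 0.0187
```

>>> move_arm:
  increments:
    - [0,0,0,0]
    - [0,0,0,0]

```text
time: 22.28
tool_pos: [0.653, -0.096, 0.0452]
tool_rot: [2.106, 1.57, -0.373]
contact_force: [-0.1, -1.0, -1.7]
opening: 0.0185
```

>>> move_arm:
  increments:
    - [0.003,0,0,0]
    - [0.006,0,0,0]
    - [0.006,0,0,0]

```text
time: 22.65
tool_pos: [0.6531, -0.096, 0.0438]
tool_rot: [2.125, 1.569, -0.353]
contact_force: [-1.7, -0.2, 6.5]
opening: 0.0187
```

>>> move_arm:
  increments:
    - [0,0,0,0]
    - [0,0,0,0]
    - [0,0,0,0]
    - [0,0,0,0]
  gripper: 0.45

```text
time: 23.15
tool_pos: [0.6527, -0.096, 0.0421]
tool_rot: [-0.485, 1.571, -2.963]
contact_force: [0.5, -0.0, 0.0]
opening: 0.0498
```

>>> move_arm:
  increments:
    - [-0.05,0,0,0]
    - [-0.15,0,0,0]
    - [-0.3,0,0,0]
    - [-0.45,0,0,0]
    - [-0.55,0,0,0]

```text
time: 23.78
tool_pos: [0.6532, -0.096, 0.2659]
tool_rot: [2.203, 1.567, -0.276]
contact_force: [0.4, 0.6, -0.4]
opening: 0.0507
```

Run:
```python
from h import *
plan([.4995,-.412,.27],33)
wpic('pics/w13')
```

```text
t 23.77 tcp [ 0.6532 -0.096   0.2659] jaw -52.0 toolz -142.0 down [ 0.0038 -0.0011 -1.    ] q [-0.26  0.58  1.03 -0.    1.52  0.65] open 0.0507 F [ 0.4  0.6 -0.4]
norm [-0.011   0.3859  0.7891] twist -1.4166 deg -85.0 rows>= 7.94
```

View pics/w13.png

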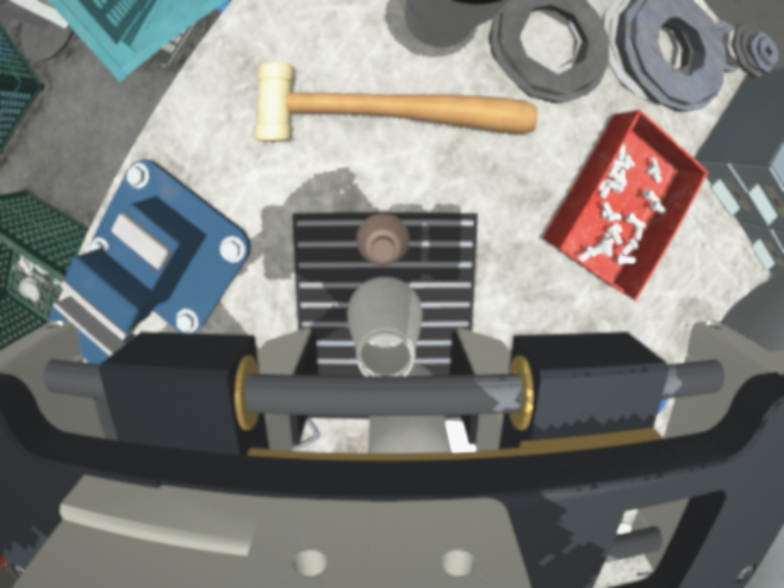

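>>> move_arm:
  increments:
    - [-0.02,0.06,0.13,-0.17]
    - [-0.02,0.12,0.26,-0.34]
    - [-0.02,0.18,0.39,-0.51]
    - [-0.02,0.24,0.52,-0.68]
    - [-0.02,0.3,0.64,-0.85]

```text
time: 24.45
tool_pos: [0.5237, -0.3497, 0.2701]
tool_rot: [-1.174, 1.571, -2.757]
contact_force: [0.9, 0.1, -0.4]
opening: 0.0504
```

Run:
```python
from h import *
plan([.4995,-.412,.2],33)
```

```text
t 24.45 tcp [ 0.5237 -0.3497  0.2701] jaw -0.7 toolz -90.7 down [-1.e-04 -0.e+00 -1.e+00] q [-0.71  0.52  1.13 -0.    1.5  -0.7 ] open 0.0504 F [ 0.9  0.1 -0.4]
norm [ 0.1753 -0.0586  0.1565] twist -0.5612 deg -33.7 rows>= 3.15
```

>>> move_arm:
  increments:
    - [0.03,-0.03,0.1,-0.17]
    - [0.1,-0.058,0.155,-0.34]
    - [0.17,-0.058,0.157,-0.51]
    - [0.175,-0.058,0.157,-0.561]
    - [0.175,-0.058,0.157,-0.561]

```text
time: 25.08
tool_pos: [0.5004, -0.4105, 0.1996]
tool_rot: [-2.916, 1.57, 2.366]
contact_force: [-0.4, -0.6, 0.8]
opening: 0.0505
```

Run:
```python
from h import *
plan([.4995,-.412,.029],33)
wpic('pics/w14',[[.4995,-.412,.054],[.4996,-.4135,.006]])
```

```text
t 25.07 tcp [ 0.5004 -0.4105  0.1996] jaw 32.6 toolz -57.4 down [-8.e-04  7.e-04 -1.e+00] q [-0.81  0.59  1.19 -0.    1.36 -1.37] open 0.0505 F [-0.4 -0.6  0.8]
norm [ 0.4264 -0.0038  0.0025] twist -0.0064 deg -0.4 rows>= 2.73
```

View pics/w14.png

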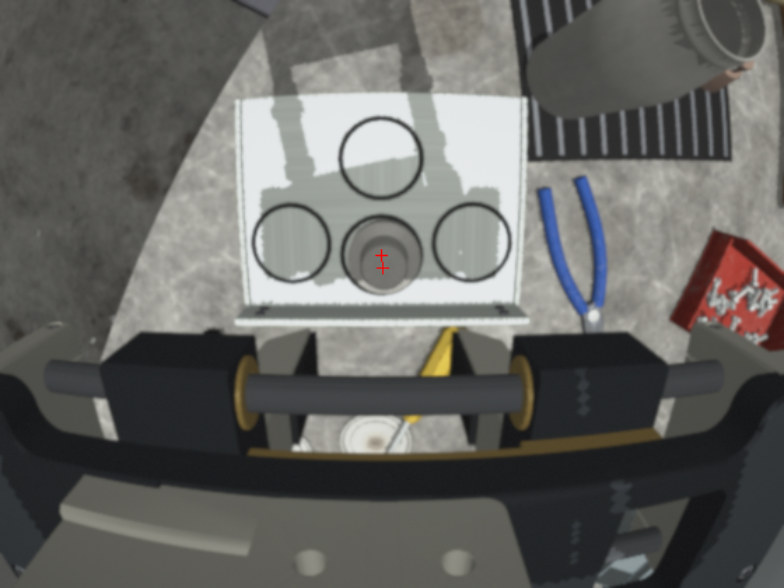

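>>> move_arm:
  increments:
    - [0.1,-0.003,0.003,0]
    - [0.23,-0.003,0.003,0]
    - [0.34,-0.003,0.003,0]
    - [0.41,-0.003,0.003,0]
    - [0.427,-0.003,0.003,0]

```text
time: 25.75
tool_pos: [0.4997, -0.4114, 0.028]
tool_rot: [-2.93, 1.568, 2.352]
contact_force: [-0.4, 0.3, 0.8]
opening: 0.0504
```

>>> move_arm:
  increments:
    - [0,0,0,0]

```text
time: 25.88
tool_pos: [0.5007, -0.4125, 0.0303]
tool_rot: [0.167, 1.57, -0.834]
contact_force: [-0.7, -0.4, 0.5]
opening: 0.0503
```

Run:
```python
from h import *
plan([.4995,-.412,.029],33)
```

```text
t 25.88 tcp [ 0.5007 -0.4125  0.0303] jaw 32.6 toolz -57.4 down [ 9.e-04 -9.e-04 -1.e+00] q [-0.81  0.76  1.38 -0.    1.01 -1.38] open 0.0503 F [-0.7 -0.4  0.5]
norm [ 0.0033 -0.0018 -0.0028] twist -0.0059 deg -0.4 rows>= 0.03
```

>>> move_arm:
  increments:
    - [0,0,-0.003,0]
    - [0,0,-0.003,0]
    - [0,0,-0.003,0]
    - [0,0,-0.003,0]
    - [0,0,-0.003,0]
  gripper: 1
  squeeze: 35

```text
time: 26.5
tool_pos: [0.5001, -0.4116, 0.0309]
tool_rot: [0.23, 1.569, -0.771]
contact_force: [-0.5, 1.0, 6.2]
opening: 0.0327
```

>>> move_arm:
  increments:
    - [0,0,0,0]
    - [0,0,0,0]
    - [0,0,0,0]

```text
time: 26.88
tool_pos: [0.5001, -0.4116, 0.0309]
tool_rot: [0.24, 1.569, -0.761]
contact_force: [-0.7, 1.8, 5.7]
opening: 0.033
```

>>> move_arm:
  increments:
    - [-0.04,0,0,0]
    - [-0.1,0,0,0]
    - [-0.17,0,0,0]
    - [-0.25,0,0,0]
    - [-0.3,0,0,0]

```text
time: 27.5
tool_pos: [0.4997, -0.4114, 0.1517]
tool_rot: [0.095, 1.569, -0.906]
contact_force: [0.0, -0.3, -3.8]
opening: 0.0327
```

Run:
```python
from h import *
plan([.379,-.196,.15],33)
wpic('pics/w15',[[.379,-.196,.022]])
```

```text
t 27.5 tcp [ 0.4997 -0.4114  0.1517] jaw 32.7 toolz -57.3 down [ 0.001  -0.0013 -1.    ] q [-0.81  0.63  1.26 -0.    1.25 -1.38] open 0.0327 F [ 0.  -0.3 -3.8]
norm [ 0.0032  0.0366 -0.6161] twist -0.0056 deg -0.3 rows>= 3.95
```

View pics/w15.png

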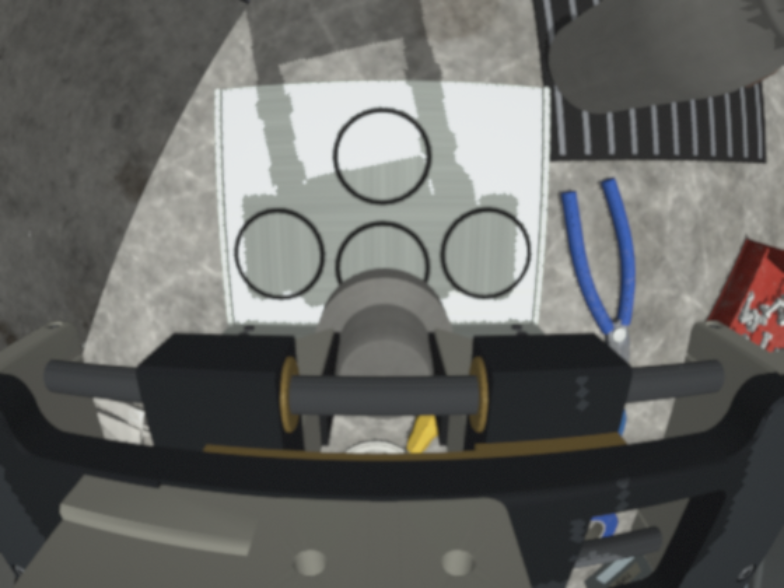

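Run:
```python
from h import *
plan([.417,-.255,.15],33)
```

```text
t 27.55 tcp [ 0.5004 -0.4122  0.1542] jaw 32.7 toolz -57.3 down [ 0.0036 -0.0041 -1.    ] q [-0.81  0.62  1.26 -0.    1.25 -1.38] open 0.0328 F [ 0.8 -0.7 -0.5]
norm [ 0.0083  0.0364 -0.4434] twist -0.0056 deg -0.3 rows>= 2.85
```

>>> move_arm:
  increments:
    - [0,0.01,-0.09,0]
    - [0,0.02,-0.2,0]
    - [0,0.035,-0.33,0]
    - [0,0.036,-0.42,0]
    - [0.005,0.036,-0.443,0]

```text
time: 28.18
tool_pos: [0.4148, -0.2522, 0.1476]
tool_rot: [-2.81, 1.569, 2.473]
contact_force: [0.4, -1.6, -4.4]
opening: 0.0328
```

>>> move_arm:
  increments:
    - [0,0,0,0]
    - [0,0,0,0]

```text
time: 28.42
tool_pos: [0.4167, -0.2553, 0.1476]
tool_rot: [0.15, 1.57, -0.851]
contact_force: [0.1, 0.6, -4.1]
opening: 0.033
```

Run:
```python
from h import *
plan([.379,-.196,.15],33)
wpic('pics/w16',[[.379,-.196,.022]])
i=cv2.imread('pics/w16_raw.png')
crop(i,180,20,360,160,4.2,'pics/w16c.png')
```

```text
t 28.43 tcp [ 0.4167 -0.2553  0.1476] jaw 32.6 toolz -57.4 down [ 8.e-04 -9.e-04 -1.e+00] q [-0.71  0.36  1.74 -0.    1.04 -1.28] open 0.033 F [ 0.1  0.6 -4.1]
norm [-0.0062  0.0005 -0.1757] twist -0.006 deg -0.4 rows>= 1.12
```

View pics/w16.png

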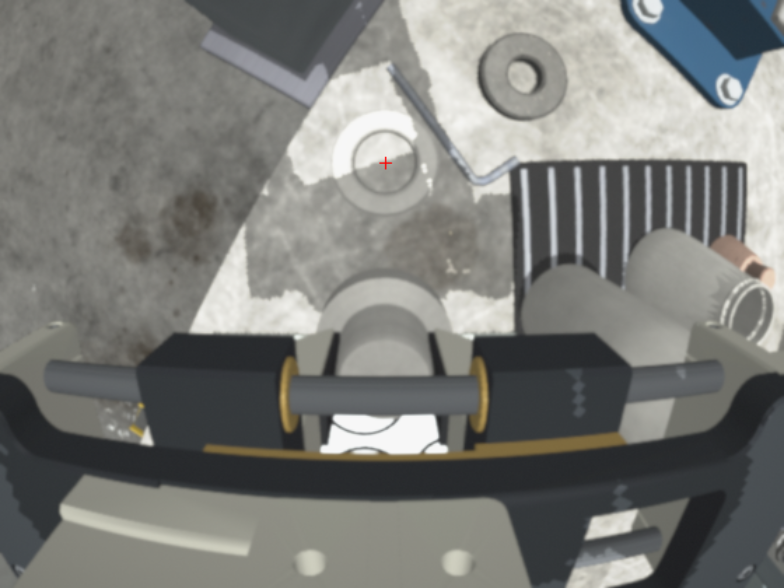

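View pics/w16c.png

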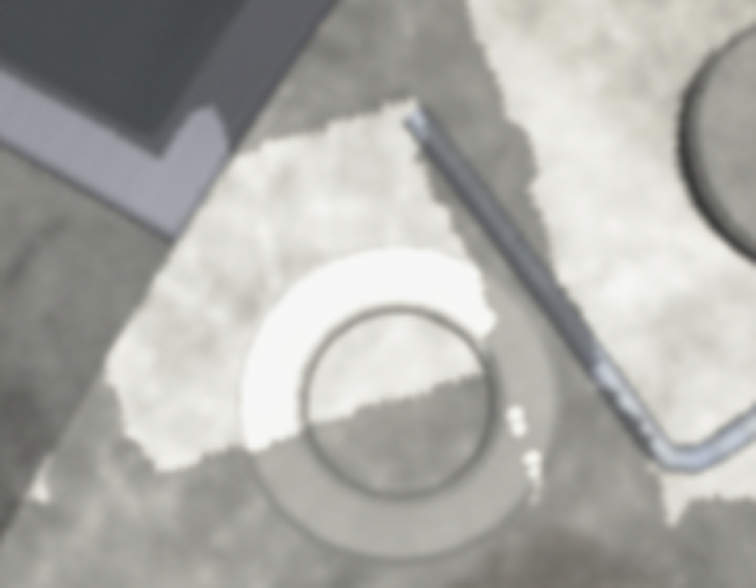

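Run:
```python
from h import *
D=np.load('pics/w16.npz');R,p=D['R'],D['p']
f=lambda q:np.atleast_2d(np.array(q,float))/4.2+[180,20]-.38
U=lambda uv,z:wunproj(f(uv),z,R,p)
for z in(.0,.022):
  a=U([(241,405),(553,405),(398,247),(398,558),(301,402),(496,402),(398,308),(398,497)],z);print(z,np.linalg.norm(a[::2]-a[1::2],axis=1),a[::2]/2+a[1::2]/2)
g=lambda q:np.atleast_2d(np.array(q,float))/1.4
a=wunproj(g([(479,75),(567,75),(508,75),(541,75),(523,33),(523,118)]),.016,R,p);print(np.linalg.norm(a[::2]-a[1::2],axis=1),(a[::2]+a[1::2])/2)
```

```text
0.0 [0.06917154 0.06978741 0.04311324 0.04229511] [[ 0.37870779 -0.19639594  0.        ]
 [ 0.37878158 -0.19610579  0.        ]
 [ 0.37873925 -0.19583315  0.        ]
 [ 0.37877954 -0.19610509  0.        ]]
0.022 [0.06418468 0.06475616 0.04000503 0.03924588] [[ 0.3786717  -0.19638376  0.022     ]
 [ 0.37874017 -0.19611453  0.022     ]
 [ 0.37870089 -0.19586155  0.022     ]
 [ 0.37873828 -0.19611388  0.022     ]]
[0.06080446 0.02277233 0.05806515] [[ 0.42217548 -0.09641481  0.016     ]
 [ 0.42257293 -0.09657035  0.016     ]
 [ 0.4218118  -0.09700861  0.016     ]]
```

Run:
```python
from h import *
plan([.3787,-.1962,.08],33)
```

```text
t 28.48 tcp [ 0.4166 -0.2552  0.1475] jaw 32.6 toolz -57.4 down [ 5.e-04 -6.e-04 -1.e+00] q [-0.71  0.36  1.74 -0.    1.04 -1.28] open 0.0328 F [ 0.3 -0.4 -3.1]
norm [ 0.1685 -0.0003 -0.1756] twist -0.0062 deg -0.4 rows>= 1.56
```

>>> move_arm:
  increments:
    - [0,0,-0.06,0]
    - [0,0,-0.13,0]
    - [0.03,0,-0.175,0]
    - [0.1,0,-0.175,0]
    - [0.165,0,-0.175,0]

```text
time: 29.1
tool_pos: [0.3789, -0.1961, 0.081]
tool_rot: [0.266, 1.569, -0.735]
contact_force: [0.1, -0.2, -3.4]
opening: 0.0331
```

>>> move_arm:
  increments:
    - [0,0,0,0]
    - [0,0,0,0]

```text
time: 29.35
tool_pos: [0.379, -0.1961, 0.0821]
tool_rot: [0.263, 1.57, -0.738]
contact_force: [-0.4, -0.1, -3.3]
opening: 0.033
```

Run:
```python
from h import *
plan([.3787,-.1962,.048],33)
i=robot.read_camera('side')[:,:,::-1]
crop(i,300,150,480,310,4,'pics/s17c.png')
```

```text
t 29.35 tcp [ 0.379  -0.1961  0.0821] jaw 32.6 toolz -57.4 down [ 8.e-04 -8.e-04 -1.e+00] q [-0.66  0.36  1.98 -0.    0.8  -1.23] open 0.033 F [-0.4 -0.1 -3.3]
norm [ 0.0853 -0.0007 -0.0002] twist -0.006 deg -0.4 rows>= 0.55
```

View pics/s17c.png

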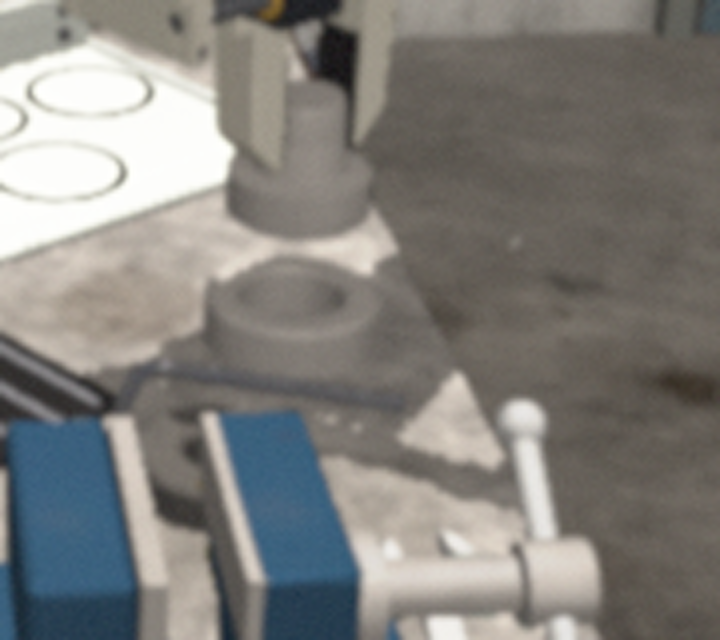

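Run:
```python
from h import *
s,R=st();i=robot.read_camera('side')[:,:,::-1]
x0,y0,k=300,150,4
c=cv2.resize(i[y0:310,x0:480],None,fx=k,fy=k,interpolation=cv2.INTER_CUBIC)
t=np.linspace(0,2*np.pi,73)
p=s['tool_pos'];zb=p[2]-.0249
for (x,y,z,r,col) in((*p[:2],zb,.0275,(0,0,255)),(*p[:2],zb+.021,.0275,(0,0,255)),(*p[:2],zb+.048,.0175,(0,0,255)),(.3787,-.1962,.022,.034,(0,255,0)),(.3787,-.1962,0,.034,(0,255,0)),(.3787,-.1962,.022,.014,(0,255,0))):
    u=proj('side',np.c_[x+r*np.cos(t),y+r*np.sin(t),0*t+z]);u=(u-[x0,y0])*k+k/2
    cv2.polylines(c,[u.astype(int)],True,col,1)
cv2.imwrite('pics/s17d.png',c)
```

```text
(no output)
```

View pics/s17d.png

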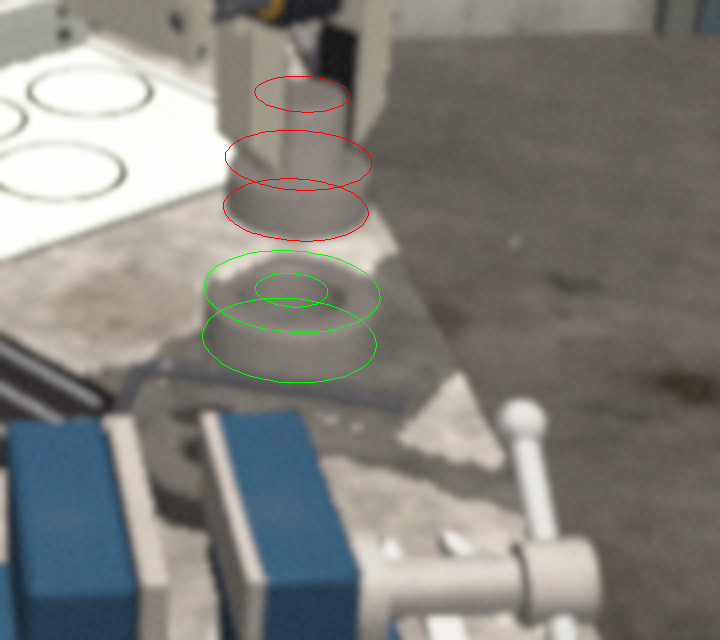

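>>> move_arm:
  increments:
    - [0.03,0,0,0]
    - [0.055,0,0,0]
    - [0.07,0,0,0]
    - [0.078,0,0,0]
    - [0.082,0,0,0]

```text
time: 30.08
tool_pos: [0.3783, -0.1953, 0.0485]
tool_rot: [-2.561, 1.571, 2.722]
contact_force: [0.9, -0.9, -3.2]
opening: 0.0329
```

>>> move_arm:
  increments:
    - [0,0,0,0]
    - [0,0,0,0]

```text
time: 30.32
tool_pos: [0.3784, -0.1954, 0.0489]
tool_rot: [0.205, 1.57, -0.795]
contact_force: [-0.3, -1.0, -3.2]
opening: 0.0329
```

>>> move_arm:
  increments:
    - [0.003,0,0.001,0]
    - [0.005,0,0.001,0]
    - [0.006,0,0.001,0]
    - [0.006,0,0.001,0]

```text
time: 30.82
tool_pos: [0.3786, -0.1958, 0.0468]
tool_rot: [0.101, 1.57, -0.9]
contact_force: [-2.3, 1.3, 5.4]
opening: 0.0328
```

>>> move_arm:
  increments:
    - [0,0,0,0]
    - [0,0,0,0]
    - [0,0,0,0]
    - [0,0,0,0]
  gripper: 0.4

```text
time: 31.32
tool_pos: [0.3785, -0.1957, 0.0462]
tool_rot: [-0.306, 1.571, -1.306]
contact_force: [0.4, 0.2, 0.0]
opening: 0.0549
```

>>> move_arm:
  increments:
    - [-0.03,0,0,0]
    - [-0.1,0,0,0]
    - [-0.2,0,0,0]
    - [-0.3,0,0,0]
    - [-0.4,0,0,0]

```text
time: 31.95
tool_pos: [0.3783, -0.1954, 0.2085]
tool_rot: [0.287, 1.57, -0.713]
contact_force: [1.3, -0.3, -0.2]
opening: 0.0549
```

Run:
```python
from h import *
plan([.6531,-.0960,.29],-52)
wpic('pics/w18',[[.3787,-.1962,.07]])
i=robot.read_camera('side')[:,:,::-1]
cv2.imwrite('pics/s18.png',i)
```

```text
t 31.95 tcp [ 0.3783 -0.1954  0.2085] jaw 32.7 toolz -57.3 down [ 7.e-04 -6.e-04 -1.e+00] q [-0.66  0.18  1.81 -0.    1.16 -1.23] open 0.0549 F [ 1.3 -0.3 -0.2]
norm [-0.2035  0.7126  0.1617] twist 1.4111 deg 84.7 rows>= 7.91
```

View pics/w18.png

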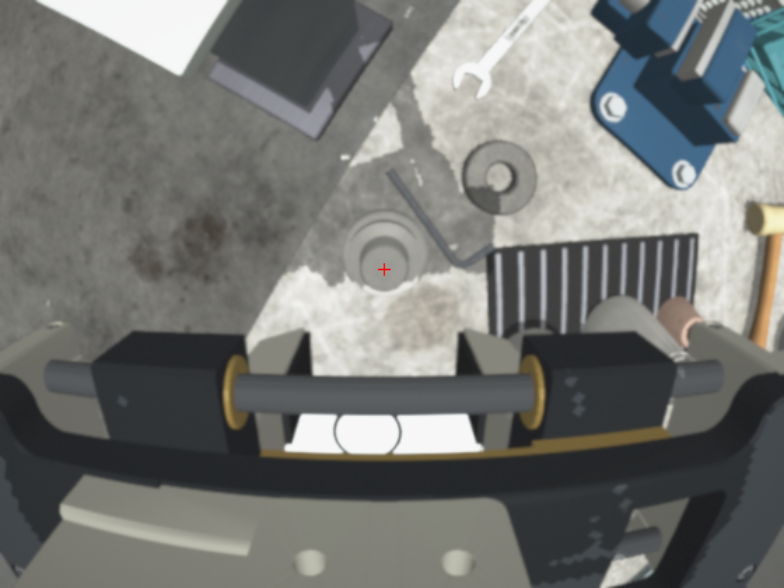

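View pics/s18.png

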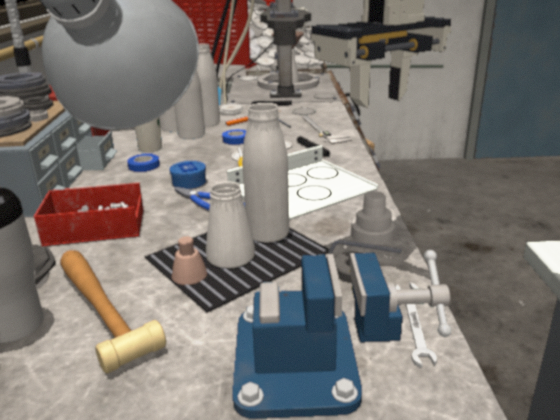

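>>> move_arm:
  increments:
    - [-0.12,0.05,0.01,0.1]
    - [-0.2,0.15,0.03,0.27]
    - [-0.2,0.29,0.06,0.44]
    - [-0.2,0.43,0.1,0.61]
    - [-0.2,0.56,0.13,0.78]

```text
time: 32.67
tool_pos: [0.5965, -0.1176, 0.286]
tool_rot: [-1.115, 1.57, -2.939]
contact_force: [-0.8, -0.7, 1.0]
opening: 0.0553
```

Run:
```python
from h import *
plan([.6531,-.0960,.24],-52)
```

```text
t 32.67 tcp [ 0.5965 -0.1176  0.286 ] jaw -14.5 toolz -104.5 down [-4.e-04 -1.e-04 -1.e+00] q [-0.32  0.47  1.17 -0.    1.51 -0.07] open 0.0553 F [-0.8 -0.7  1. ]
norm [ 0.1149  0.1235 -0.0877] twist 0.6256 deg 37.5 rows>= 3.51
```

>>> move_arm:
  increments:
    - [0,0.06,-0.05,0.16]
    - [0,0.123,-0.087,0.33]
    - [0,0.123,-0.087,0.5]
    - [0.05,0.123,-0.087,0.625]
    - [0.115,0.123,-0.087,0.625]

```text
time: 33.3
tool_pos: [0.6513, -0.0967, 0.2398]
tool_rot: [1.926, 1.57, -0.547]
contact_force: [-0.1, -0.4, 0.3]
opening: 0.0554
```

>>> move_arm:
  increments:
    - [0.05,0,0,0]
    - [0.15,0,0,0]
    - [0.2,0,0,0]
    - [0.2,0,0,0]

```text
time: 33.8
tool_pos: [0.65, -0.0964, 0.1581]
tool_rot: [-0.912, 1.566, 2.899]
contact_force: [-0.1, 0.8, 0.2]
opening: 0.0551
```

Run:
```python
from h import *
plan([.6531,-.0960,.0445],-52)
wpic('pics/w19',[[.6531,-.0960,.06]])
```

```text
t 33.8 tcp [ 0.65   -0.0964  0.1581] jaw -51.6 toolz -141.6 down [-0.0047  0.0012 -1.    ] q [-0.26  0.64  1.22 -0.    1.29  0.64] open 0.0551 F [-0.1  0.8  0.2]
norm [ 0.284   0.0051 -0.0076] twist 0.006 deg 0.4 rows>= 1.82
```

View pics/w19.png

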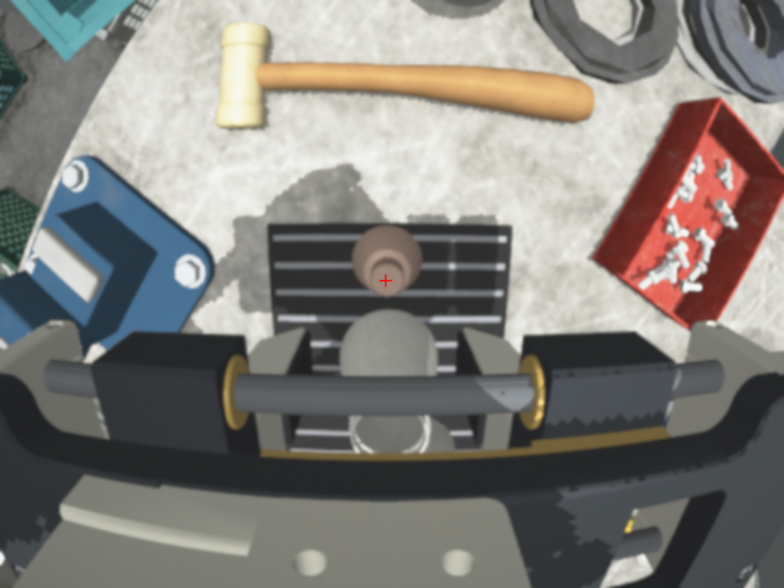

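Cone where left (stem at about (386,277)). Descend and grip.

>>> move_arm:
  increments:
    - [0.08,0.004,-0.006,0.006]
    - [0.17,0.004,-0.007,0.006]
    - [0.25,0.004,-0.007,0.006]
    - [0.275,0.004,-0.007,0.006]
    - [0.28,0.004,-0.007,0.006]

```text
time: 34.48
tool_pos: [0.6552, -0.0965, 0.0493]
tool_rot: [2.159, 1.569, -0.319]
contact_force: [0.5, 0.7, -1.0]
opening: 0.0553
```

Run:
```python
from h import *
plan([.6531,-.0960,.0445],-52)
```

```text
t 34.48 tcp [ 0.6552 -0.0965  0.0493] jaw -52.0 toolz -142.0 down [ 1.4e-03 -5.0e-04 -1.0e+00] q [-0.26  0.76  1.32 -0.    1.07  0.65] open 0.0553 F [ 0.5  0.7 -1. ]
norm [ 0.0119 -0.0042  0.0034] twist 0.0001 deg 0.0 rows>= 0.08
```

>>> move_arm:
  increments:
    - [0.005,-0.004,0.003,0]
    - [0.011,-0.004,0.003,0]
    - [0.011,-0.004,0.003,0]

```text
time: 34.85
tool_pos: [0.6528, -0.0958, 0.0444]
tool_rot: [2.115, 1.57, -0.363]
contact_force: [-0.1, -0.3, 0.2]
opening: 0.055
```

>>> move_arm:
  increments:
    - [0,0,0,0]
    - [0,0,0,0]
    - [0,0,0,0]
    - [0,0,0,0]
    - [0,0,0,0]
  gripper: 1
  squeeze: 30

```text
time: 35.48
tool_pos: [0.6527, -0.0959, 0.0439]
tool_rot: [1.835, 1.57, -0.643]
contact_force: [0.8, 0.2, 0.1]
opening: 0.0187
```

>>> move_arm:
  increments:
    - [0,0,0,0]
    - [0,0,0,0]

```text
time: 35.72
tool_pos: [0.6527, -0.0958, 0.0439]
tool_rot: [1.75, 1.571, -0.728]
contact_force: [0.9, -0.9, -1.1]
opening: 0.0186
```

>>> move_arm:
  increments:
    - [-0.05,0,0,0]
    - [-0.15,0,0,0]
    - [-0.3,0,0,0]
    - [-0.45,0,0,0]
    - [-0.6,0,0,0]

```text
time: 36.35
tool_pos: [0.652, -0.0955, 0.2855]
tool_rot: [-0.925, 1.57, 2.88]
contact_force: [1.5, 0.5, -2.1]
opening: 0.0187
```

>>> move_arm:
  increments:
    - [-0.1,0,0,0]
    - [-0.12,0,0,0]

```text
time: 36.6
tool_pos: [0.6532, -0.0958, 0.3347]
tool_rot: [2.214, 1.566, -0.265]
contact_force: [1.2, 0.3, -2.8]
opening: 0.0186
```

Run:
```python
from h import *
plan([.4340,-.4415,.32],-57)
wpic('pics/w20')
```

```text
t 36.6 tcp [ 0.6532 -0.0958  0.3347] jaw -52.0 toolz -142.0 down [ 0.0049 -0.0013 -1.    ] q [-0.26  0.57  0.88 -0.    1.69  0.65] open 0.0186 F [ 1.2  0.3 -2.8]
norm [0.0352 0.3434 0.964 ] twist 0.0835 deg 5.0 rows>= 6.55
```

View pics/w20.png

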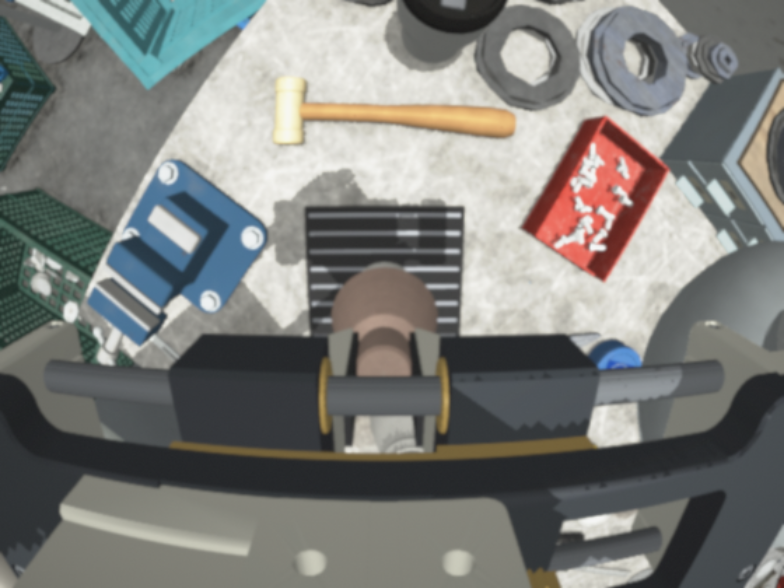

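>>> move_arm:
  increments:
    - [0.02,0.05,0.13,0.02]
    - [0.03,0.1,0.27,0.083]
    - [0.03,0.16,0.42,0.083]
    - [0.03,0.21,0.57,0.083]
    - [0.03,0.26,0.71,0.083]

```text
time: 37.28
tool_pos: [0.4909, -0.3534, 0.3166]
tool_rot: [-1.326, 1.566, 2.392]
contact_force: [0.6, -0.7, -1.8]
opening: 0.0186
```

Run:
```python
from h import *
plan([.4337,-.4414,.15],-57)
```

```text
t 37.27 tcp [ 0.4909 -0.3534  0.3166] jaw -57.0 toolz -147.0 down [-0.0038  0.0035 -1.    ] q [-0.75  0.45  1.11 -0.    1.58  0.24] open 0.0186 F [ 0.6 -0.7 -1.8]
norm [0.4164 0.1086 0.2393] twist 0.0005 deg 0.0 rows>= 3.15
```

>>> move_arm:
  increments:
    - [0.03,0.06,0.12,0]
    - [0.1,0.107,0.235,0]
    - [0.23,0.107,0.238,0]
    - [0.36,0.107,0.238,0]
    - [0.41,0.107,0.238,0]

```text
time: 37.9
tool_pos: [0.4337, -0.4375, 0.149]
tool_rot: [-1.493, 1.559, 2.224]
contact_force: [-0.6, -0.2, -1.8]
opening: 0.0187
```

>>> move_arm:
  increments:
    - [0,0,0,0]
    - [0,0,0,0]

```text
time: 38.15
tool_pos: [0.4364, -0.4403, 0.1559]
tool_rot: [-1.152, 1.571, 2.566]
contact_force: [-0.1, 0.1, -2.8]
opening: 0.0186
```

Run:
```python
from h import *
plan([.4337,-.4414,.0465],-57)
```

```text
t 38.15 tcp [ 0.4364 -0.4403  0.1559] jaw -57.0 toolz -147.0 down [-1.e-04  1.e-04 -1.e+00] q [-0.91  0.57  1.35 -0.    1.22  0.08] open 0.0186 F [-0.1  0.1 -2.8]
norm [ 0.2734 -0.0013  0.0071] twist 0.0005 deg 0.0 rows>= 1.75
```

>>> move_arm:
  increments:
    - [0.08,-0.001,0.007,0]
    - [0.16,-0.001,0.007,0]
    - [0.22,-0.001,0.007,0]
    - [0.255,-0.001,0.007,0]
    - [0.266,-0.001,0.007,0]

```text
time: 38.78
tool_pos: [0.434, -0.4417, 0.0496]
tool_rot: [1.584, 1.57, -0.981]
contact_force: [0.3, -0.1, -1.6]
opening: 0.0186
```

>>> move_arm:
  increments:
    - [0,0,0,0]
    - [0,0,0,0]

```text
time: 39.02
tool_pos: [0.4343, -0.4421, 0.0506]
tool_rot: [1.641, 1.569, -0.924]
contact_force: [0.5, 0.5, -0.7]
opening: 0.0185
```

>>> move_arm:
  increments:
    - [0.005,-0.001,-0.001,0]
    - [0.009,-0.001,-0.001,0]
    - [0.012,-0.001,-0.001,0]
    - [0.014,-0.001,-0.001,0]
    - [0.014,-0.001,-0.001,0]

```text
time: 39.65
tool_pos: [0.4342, -0.4413, 0.0457]
tool_rot: [1.62, 1.569, -0.945]
contact_force: [-2.5, 3.1, 10.1]
opening: 0.0182
```

>>> move_arm:
  increments:
    - [0,0,0,0]
    - [0,0,0,0]
    - [0,0,0,0]
    - [0,0,0,0]
  gripper: 0.45

```text
time: 40.15
tool_pos: [0.4339, -0.4409, 0.0437]
tool_rot: [-1.303, 1.571, 2.415]
contact_force: [0.4, -0.4, -0.8]
opening: 0.0497
```

>>> move_arm:
  increments:
    - [-0.05,0,0,0]
    - [-0.15,0,0,0]
    - [-0.3,0,0,0]
    - [-0.45,0,0,0]
    - [-0.6,0,0,0]

```text
time: 40.78
tool_pos: [0.4337, -0.4407, 0.2858]
tool_rot: [1.22, 1.571, -1.345]
contact_force: [0.1, -0.9, -0.9]
opening: 0.0501
```

Run:
```python
from h import *
plan([.6013,-.1418,.27],-52)
wpic('pics/w21',[[.4337,-.4414,.062],[.4345,-.4438,.006]])
```

```text
t 40.77 tcp [ 0.4337 -0.4407  0.2858] jaw -57.0 toolz -147.0 down [ 0.e+00 -1.e-04 -1.e+00] q [-0.92  0.49  1.14 -0.    1.52  0.08] open 0.0501 F [ 0.1 -0.9 -0.9]
norm [ 0.0395 -0.3983 -0.7586] twist -0.0829 deg -5.0 rows>= 5.49
```

View pics/w21.png

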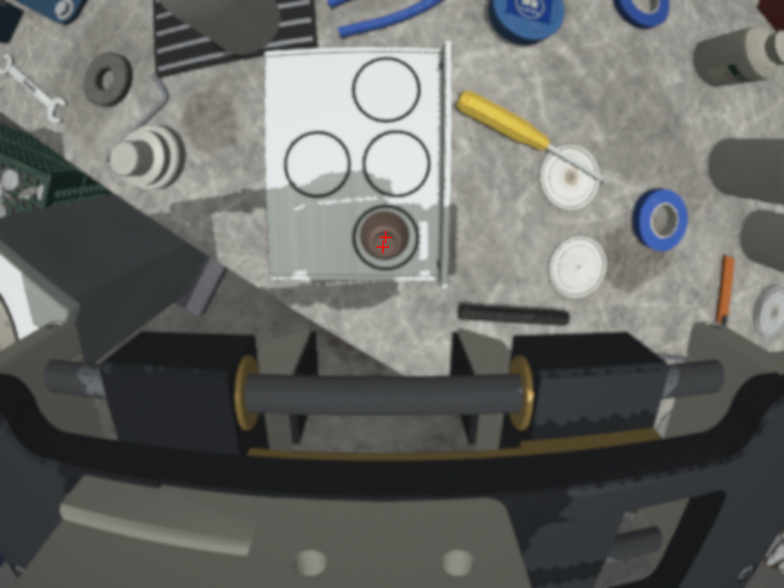

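Cone is back on its mark. Next the short shell.

>>> move_arm:
  increments:
    - [0,-0.06,-0.11,0]
    - [0.01,-0.13,-0.25,-0.04]
    - [0.02,-0.2,-0.39,-0.083]
    - [0.02,-0.27,-0.53,-0.083]
    - [0.02,-0.34,-0.66,-0.083]
  gripper: 0

```text
time: 41.45
tool_pos: [0.5819, -0.1811, 0.2755]
tool_rot: [-0.263, 1.571, -2.741]
contact_force: [0.8, -0.7, 0.1]
opening: 0.0908
```

Run:
```python
from h import *
plan([.6013,-.1418,.16],-52)
```

```text
t 41.45 tcp [ 0.5819 -0.1811  0.2755] jaw -52.0 toolz -142.0 down [-1.e-04 -0.e+00 -1.e+00] q [-0.43  0.47  1.19 -0.    1.48  0.48] open 0.0908 F [ 0.8 -0.7  0.1]
norm [ 0.2888 -0.0477 -0.0988] twist 0.0002 deg 0.0 rows>= 1.98
```

>>> move_arm:
  increments:
    - [0,-0.04,-0.09,0]
    - [0,-0.046,-0.097,0]
    - [0.08,-0.046,-0.097,0]
    - [0.18,-0.046,-0.097,0]
    - [0.23,-0.046,-0.097,0]

```text
time: 42.08
tool_pos: [0.5988, -0.1455, 0.1813]
tool_rot: [-0.867, 1.567, 2.937]
contact_force: [0.7, -0.4, -0.9]
opening: 0.0917
```

>>> move_arm:
  increments:
    - [0,0,0,0]

```text
time: 42.2
tool_pos: [0.599, -0.1455, 0.1821]
tool_rot: [-0.913, 1.567, 2.89]
contact_force: [0.2, -0.5, 0.7]
opening: 0.0913
```

Run:
```python
from h import *
plan([.6013,-.1418,.0965],-52)
wpic('pics/w22',[[.6013,-.1418,.115]])
```

```text
t 42.2 tcp [ 0.599  -0.1455  0.1821] jaw -52.1 toolz -142.1 down [-0.0038  0.001  -1.    ] q [-0.36  0.55  1.32 -0.    1.28  0.55] open 0.0913 F [ 0.2 -0.5  0.7]
norm [ 0.2139 -0.003  -0.0107] twist -0.0011 deg -0.1 rows>= 1.37
```

View pics/w22.png

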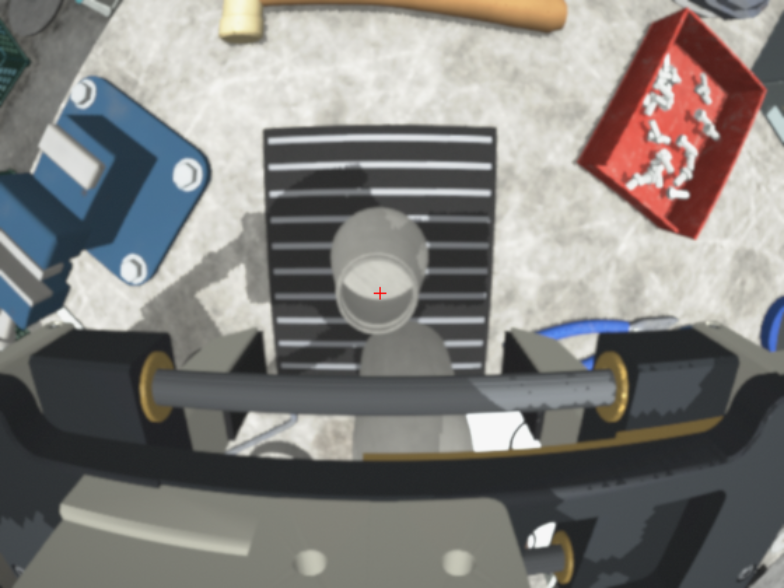

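>>> move_arm:
  increments:
    - [0.05,-0.003,-0.011,0]
    - [0.11,-0.003,-0.011,0]
    - [0.17,-0.003,-0.011,0]
    - [0.205,-0.003,-0.011,0]
    - [0.213,-0.003,-0.011,0]

```text
time: 42.88
tool_pos: [0.6032, -0.1414, 0.0989]
tool_rot: [1.672, 1.57, -0.806]
contact_force: [0.1, -0.2, -0.6]
opening: 0.0919
```

>>> move_arm:
  increments:
    - [0,0,0,0]

```text
time: 43.0
tool_pos: [0.6036, -0.1414, 0.0996]
tool_rot: [2.026, 1.569, -0.452]
contact_force: [-0.1, -0.1, 0.4]
opening: 0.0918
```

Run:
```python
from h import *
plan([.6013,-.1418,.0965],-52)
```

```text
t 43.0 tcp [ 0.6036 -0.1414  0.0996] jaw -52.0 toolz -142.0 down [ 1.4e-03 -7.0e-04 -1.0e+00] q [-0.35  0.63  1.41 -0.    1.1   0.55] open 0.0918 F [-0.1 -0.1  0.4]
norm [ 0.0078 -0.0028  0.0052] twist -0.0 deg -0.0 rows>= 0.06
```

>>> move_arm:
  increments:
    - [0.007,-0.003,0.005,0]
    - [0.007,-0.003,0.005,0]
    - [0.007,-0.003,0.005,0]

```text
time: 43.38
tool_pos: [0.6009, -0.1414, 0.0962]
tool_rot: [1.983, 1.57, -0.496]
contact_force: [0.5, -0.5, -0.0]
opening: 0.0919
```

>>> move_arm:
  increments:
    - [0,0,0,0]
    - [0,0,0,0]
    - [0,0,0,0]
    - [0,0,0,0]
    - [0,0,0,0]
  gripper: 1

```text
time: 44.0
tool_pos: [0.6007, -0.1412, 0.0959]
tool_rot: [-1.278, 1.57, 2.527]
contact_force: [-0.6, 1.1, 1.3]
opening: 0.0462
```

>>> move_arm:
  increments:
    - [0,0,0,0]
    - [0,0,0,0]
    - [0,0,0,0]
    - [0,0,0,0]

```text
time: 44.5
tool_pos: [0.6007, -0.1412, 0.0959]
tool_rot: [-1.24, 1.571, 2.565]
contact_force: [-1.5, 1.1, 1.1]
opening: 0.0447
```

>>> move_arm:
  increments:
    - [-0.05,0,0,0]
    - [-0.14,0,0,0]
    - [-0.28,0,0,0]
    - [-0.42,0,0,0]
    - [-0.55,0,0,0]

```text
time: 45.12
tool_pos: [0.6007, -0.1415, 0.3178]
tool_rot: [1.712, 1.57, -0.766]
contact_force: [0.9, -0.5, -2.5]
opening: 0.0449
```

>>> move_arm:
  increments:
    - [-0.06,0,0,0]
    - [-0.09,0,0,0]

```text
time: 45.38
tool_pos: [0.601, -0.1416, 0.3531]
tool_rot: [1.97, 1.569, -0.508]
contact_force: [0.3, -0.1, -2.6]
opening: 0.0444
```

Run:
```python
from h import *
plan([.4597,-.3498,.345],-57)
cv2.imwrite('pics/s23.png',robot.read_camera('side')[:,:,::-1])
```

```text
t 45.38 tcp [ 0.601  -0.1416  0.3531] jaw -52.0 toolz -142.0 down [ 0.0019 -0.0011 -1.    ] q [-0.36  0.47  0.99 -0.    1.68  0.55] open 0.0444 F [ 0.3 -0.1 -2.6]
norm [0.0202 0.1927 0.5989] twist 0.0833 deg 5.0 rows>= 4.03
```

View pics/s23.png

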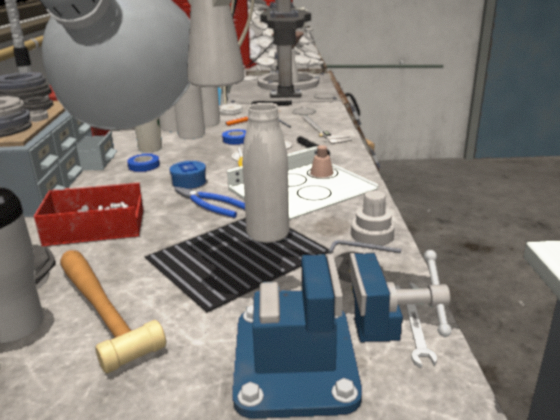

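>>> move_arm:
  increments:
    - [0,0.03,0.1,0.02]
    - [0,0.07,0.23,0.05]
    - [0,0.12,0.38,0.083]
    - [0,0.17,0.53,0.083]
    - [0,0.192,0.595,0.083]

```text
time: 46.05
tool_pos: [0.4581, -0.3508, 0.35]
tool_rot: [-1.03, 1.568, 2.684]
contact_force: [1.3, 0.6, -1.8]
opening: 0.0444
```

>>> move_arm:
  increments:
    - [0.1,0,0,0]
    - [0.23,0,0,0]
    - [0.37,0,0,0]
    - [0.48,0,0,0]
    - [0.52,0,0,0]

```text
time: 46.68
tool_pos: [0.4588, -0.3468, 0.1399]
tool_rot: [-1.332, 1.563, 2.386]
contact_force: [-0.5, -0.4, -0.9]
opening: 0.0444
```

>>> move_arm:
  increments:
    - [0,0,0,0]
    - [0,0,0,0]

```text
time: 46.92
tool_pos: [0.4614, -0.3492, 0.1457]
tool_rot: [1.769, 1.567, -0.796]
contact_force: [-0.1, -0.4, -1.6]
opening: 0.045
```

Run:
```python
from h import *
plan([.4598,-.3498,.0985],-57)
cv2.imwrite('pics/s24.png',robot.read_camera('side')[:,:,::-1])
```

```text
t 46.92 tcp [ 0.4614 -0.3492  0.1457] jaw -57.0 toolz -147.0 down [ 0.0024 -0.0024 -1.    ] q [-0.78  0.51  1.49 -0.    1.14  0.21] open 0.045 F [-0.1 -0.4 -1.6]
norm [ 0.118  -0.0014  0.0043] twist 0.0004 deg 0.0 rows>= 0.76
```

View pics/s24.png

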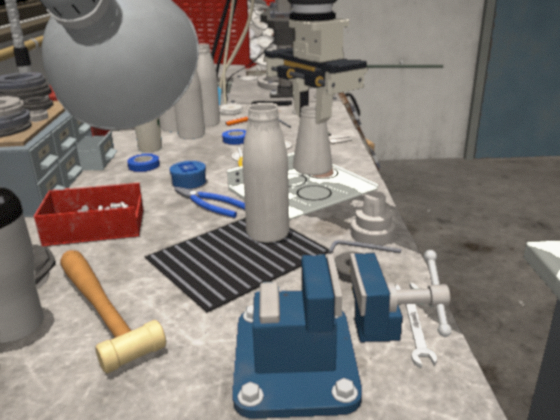

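>>> move_arm:
  increments:
    - [0.03,-0.001,0.004,0]
    - [0.06,-0.001,0.004,0]
    - [0.09,-0.001,0.004,0]
    - [0.105,-0.001,0.004,0]
    - [0.113,-0.001,0.004,0]

```text
time: 47.6
tool_pos: [0.4589, -0.3488, 0.0981]
tool_rot: [-1.26, 1.57, 2.458]
contact_force: [0.8, -0.5, -1.4]
opening: 0.0445
```

>>> move_arm:
  increments:
    - [0,0,0,0]
    - [0,0,0,0]

```text
time: 47.85
tool_pos: [0.4591, -0.3491, 0.099]
tool_rot: [1.673, 1.57, -0.892]
contact_force: [0.2, 0.1, -2.1]
opening: 0.0447
```

>>> move_arm:
  increments:
    - [0.003,0.001,-0.001,0]
    - [0.005,0.001,-0.001,0]
    - [0.005,0.001,-0.001,0]

```text
time: 48.22
tool_pos: [0.4601, -0.349, 0.0978]
tool_rot: [2.135, 1.569, -0.431]
contact_force: [-0.1, 2.5, 4.6]
opening: 0.0445
```

>>> move_arm:
  increments:
    - [0,0,0,0]
    - [0,0,0,0]
    - [0,0,0,0]
    - [0,0,0,0]
    - [0,0,0,0]
  gripper: 0

```text
time: 48.85
tool_pos: [0.4595, -0.349, 0.0966]
tool_rot: [-0.767, 1.571, 2.951]
contact_force: [0.7, -0.2, 0.3]
opening: 0.0892
```

>>> move_arm:
  increments:
    - [-0.05,0,0,0]
    - [-0.14,0,0,0]
    - [-0.28,0,0,0]
    - [-0.42,0,0,0]
    - [-0.52,0,0,0]

```text
time: 49.48
tool_pos: [0.4597, -0.3492, 0.3076]
tool_rot: [1.766, 1.568, -0.799]
contact_force: [0.8, -0.4, 0.3]
opening: 0.0917
```

Run:
```python
from h import *
plan([.5433,-.2100,.28],-52)
wpic('pics/w25',[[.459,-.349,.117],[.4337,-.4414,.062],[.5433,-.2099,.209]])
```

```text
t 49.48 tcp [ 0.4597 -0.3492  0.3076] jaw -57.0 toolz -147.0 down [ 0.0022 -0.0022 -1.    ] q [-0.78  0.39  1.22 -0.    1.52  0.21] open 0.0917 F [ 0.8 -0.4  0.3]
norm [ 0.0688 -0.1781 -0.3648] twist -0.0829 deg -5.0 rows>= 2.64
```

View pics/w25.png

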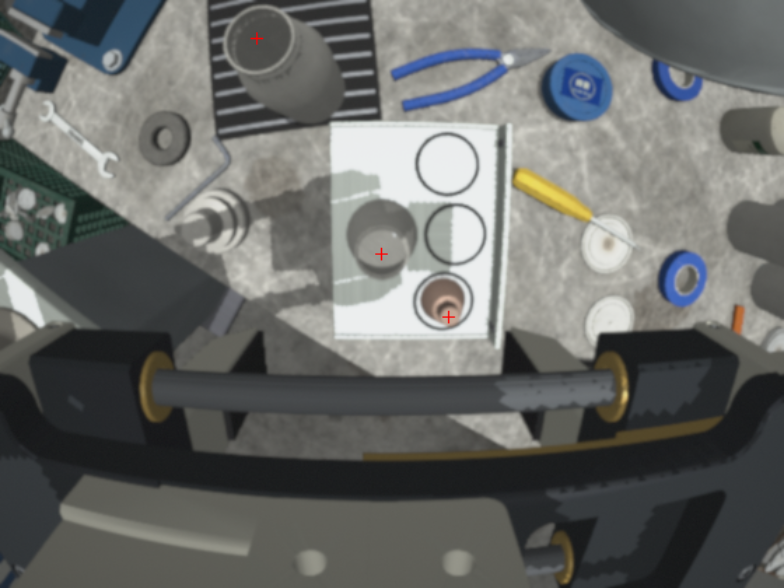

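Short shell back in place (rim ~ (381,250)). Now the tall shell.

>>> move_arm:
  increments:
    - [0,-0.05,-0.1,0]
    - [0,-0.1,-0.22,-0.04]
    - [0.03,-0.16,-0.34,-0.083]
    - [0.068,-0.178,-0.364,-0.083]
    - [0.068,-0.178,-0.364,-0.083]

```text
time: 50.15
tool_pos: [0.5422, -0.2093, 0.2759]
tool_rot: [-1.001, 1.568, 2.805]
contact_force: [-1.1, -0.2, -0.1]
opening: 0.0916
```

>>> move_arm:
  increments:
    - [0,0,0,0]

```text
time: 50.28
tool_pos: [0.5424, -0.2113, 0.2778]
tool_rot: [1.103, 1.57, -1.377]
contact_force: [-0.7, 0.0, -0.7]
opening: 0.0916
```

Run:
```python
from h import *
plan([.5433,-.2100,.193],-52)
wpic('pics/w26',[[.5433,-.2099,.209]])
```

```text
t 50.27 tcp [ 0.5424 -0.2113  0.2778] jaw -52.1 toolz -142.1 down [ 1.e-04 -7.e-04 -1.e+00] q [-0.5   0.42  1.27 -0.    1.46  0.41] open 0.0916 F [-0.7  0.  -0.7]
norm [ 0.212  -0.0013 -0.0038] twist -0.0014 deg -0.1 rows>= 1.36
```

View pics/w26.png

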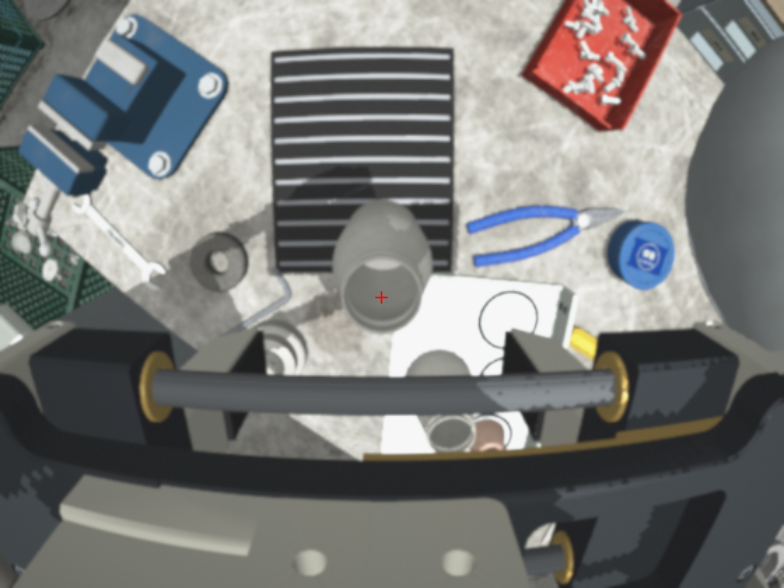

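>>> move_arm:
  increments:
    - [0.07,-0.001,-0.004,0]
    - [0.14,-0.001,-0.004,0]
    - [0.19,-0.001,-0.004,0]
    - [0.21,-0.001,-0.004,0]
    - [0.21,-0.001,-0.004,0]

```text
time: 50.95
tool_pos: [0.5437, -0.2095, 0.1938]
tool_rot: [1.428, 1.571, -1.051]
contact_force: [-0.5, -0.4, -0.1]
opening: 0.0919
```

>>> move_arm:
  increments:
    - [0,0,0,0]

```text
time: 51.08
tool_pos: [0.5443, -0.2092, 0.1946]
tool_rot: [1.963, 1.569, -0.515]
contact_force: [-0.4, -0.1, -0.1]
opening: 0.0918
```

Run:
```python
from h import *
plan([.5433,-.2100,.193],-52)
```

```text
t 51.08 tcp [ 0.5443 -0.2092  0.1946] jaw -52.0 toolz -142.0 down [ 0.0018 -0.001  -1.    ] q [-0.5   0.47  1.41 -0.    1.26  0.41] open 0.0918 F [-0.4 -0.1 -0.1]
norm [0.0041 0.     0.0031] twist -0.0004 deg -0.0 rows>= 0.03
```

>>> move_arm:
  increments:
    - [0.002,0,0.003,0]
    - [0.002,0,0.003,0]
    - [0.002,0,0.003,0]
    - [0.002,0,0.003,0]
    - [0.002,0,0.003,0]
  gripper: 1

```text
time: 51.7
tool_pos: [0.5429, -0.2094, 0.1927]
tool_rot: [0.967, 1.571, -1.511]
contact_force: [-0.1, 0.0, -0.4]
opening: 0.0464
```

>>> move_arm:
  increments:
    - [0,0,0,0]
    - [0,0,0,0]
    - [0,0,0,0]
    - [0,0,0,0]

```text
time: 52.2
tool_pos: [0.5428, -0.2094, 0.1926]
tool_rot: [-0.588, 1.571, -3.067]
contact_force: [-0.3, -1.3, -1.0]
opening: 0.0438
```

>>> move_arm:
  increments:
    - [-0.03,0,0,0]
    - [-0.07,0,0,0]
    - [-0.1,0,0,0]
    - [-0.11,0,0,0]

```text
time: 52.7
tool_pos: [0.5432, -0.2096, 0.238]
tool_rot: [1.944, 1.569, -0.534]
contact_force: [0.2, -0.5, -1.8]
opening: 0.0438
```

Run:
```python
from h import *
plan([.5557,-.3658,.235],-57)
```

```text
t 52.7 tcp [ 0.5432 -0.2096  0.238 ] jaw -52.0 toolz -142.0 down [ 0.0017 -0.001  -1.    ] q [-0.5   0.44  1.34 -0.    1.36  0.41] open 0.0438 F [ 0.2 -0.5 -1.8]
norm [0.0078 0.3269 0.2158] twist 0.0834 deg 5.0 rows>= 2.51
```

>>> move_arm:
  increments:
    - [0,0.06,0.04,0]
    - [0,0.15,0.1,0.03]
    - [0,0.24,0.16,0.06]
    - [0,0.3,0.2,0.083]
    - [0,0.326,0.215,0.083]

```text
time: 53.32
tool_pos: [0.5549, -0.3665, 0.2359]
tool_rot: [-1.136, 1.57, 2.581]
contact_force: [-0.2, -0.2, -1.5]
opening: 0.0432
```

>>> move_arm:
  increments:
    - [0,0,0,0]
    - [0,0,0,0]

```text
time: 53.58
tool_pos: [0.5556, -0.3638, 0.2368]
tool_rot: [-1.852, 1.57, 1.867]
contact_force: [-0.1, -0.1, -0.4]
opening: 0.0433
```

Run:
```python
from h import *
plan([.5557,-.3658,.195],-57)
cv2.imwrite('pics/s27.png',robot.read_camera('side')[:,:,::-1])
```

```text
t 53.58 tcp [ 0.5556 -0.3638  0.2368] jaw -56.9 toolz -146.9 down [-2.e-04  6.e-04 -1.e+00] q [-0.7   0.6   1.07  0.    1.47  0.3 ] open 0.0433 F [-0.1 -0.1 -0.4]
norm [0.1044 0.0044 0.0024] twist 0.0016 deg 0.1 rows>= 0.67
```

View pics/s27.png

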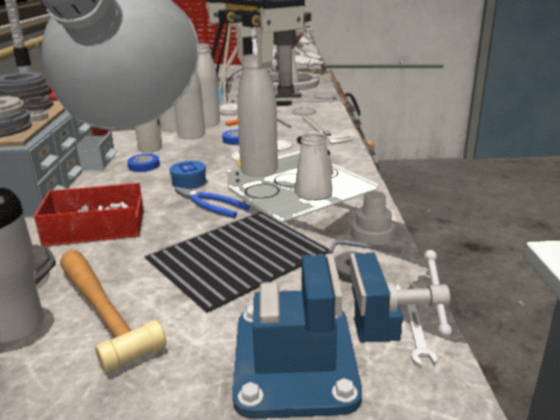

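>>> move_arm:
  increments:
    - [0.03,0.004,0.002,0]
    - [0.06,0.004,0.002,0]
    - [0.08,0.004,0.002,0]
    - [0.092,0.004,0.002,0]
    - [0.1,0.004,0.002,0]

```text
time: 54.25
tool_pos: [0.5556, -0.3669, 0.1964]
tool_rot: [-0.381, 1.571, -2.947]
contact_force: [-0.2, -0.3, -0.7]
opening: 0.0437
```

>>> move_arm:
  increments:
    - [0,0,0,0]
    - [0,0,0,0]

```text
time: 54.5
tool_pos: [0.5557, -0.367, 0.1971]
tool_rot: [1.833, 1.57, -0.732]
contact_force: [-1.4, 0.9, -1.3]
opening: 0.0435
```

>>> move_arm:
  increments:
    - [0.003,-0.002,-0.001,0]
    - [0.006,-0.002,-0.001,0]
    - [0.008,-0.002,-0.001,0]
    - [0.008,-0.002,-0.001,0]

```text
time: 55.0
tool_pos: [0.5559, -0.3661, 0.1946]
tool_rot: [1.99, 1.569, -0.575]
contact_force: [-0.5, 1.4, 5.5]
opening: 0.0438
```

>>> move_arm:
  increments:
    - [0,0,0,0]
    - [0,0,0,0]
    - [0,0,0,0]
    - [0,0,0,0]
    - [0,0,0,0]
  gripper: 0

```text
time: 55.62
tool_pos: [0.5554, -0.366, 0.1934]
tool_rot: [-0.677, 1.571, 3.041]
contact_force: [0.5, -0.4, -0.6]
opening: 0.089
```

>>> move_arm:
  increments:
    - [-0.05,0,0,0]
    - [-0.12,0,0,0]
    - [-0.2,0,0,0]
    - [-0.3,0,0,0]
    - [-0.35,0,0,0]

```text
time: 56.25
tool_pos: [0.5558, -0.3662, 0.3363]
tool_rot: [1.849, 1.567, -0.716]
contact_force: [0.4, -0.2, -0.2]
opening: 0.0919
```

>>> move_arm:
  increments:
    - [0,0,0.1,0]
    - [0,0.05,0.22,0]
    - [0,0.1,0.35,0]
    - [0,0.15,0.45,0]
    - [0,0.15,0.45,0]

```text
time: 56.88
tool_pos: [0.4348, -0.5172, 0.3325]
tool_rot: [-0.81, 1.57, 2.903]
contact_force: [0.6, 0.5, -0.3]
opening: 0.0919
```

Run:
```python
from h import *
plan([.45,-.38,.33])
i=robot.read_camera('side')[:,:,::-1]
cv2.imwrite('pics/s28.png',i)
wpic('pics/w28',[[.5545,-.366,.211],[.459,-.349,.117],[.4337,-.4414,.062],[.3787,-.1962,.07]])
a=cv2.imread('pics/side0.png');b=cv2.cvtColor(a,cv2.COLOR_BGR2GRAY);
crop(np.hstack([a[60:310,220:420],i[60:310,220:420]]),0,0,400,250,2,'pics/cmp.png')
cv2.imwrite('pics/t28.png',robot.read_camera('top')[:,:,::-1])
```

```text
t 56.88 tcp [ 0.4348 -0.5172  0.3325] jaw -57.3 toolz -147.3 down [-1.1e-03  3.0e-04 -1.0e+00] q [-0.98  0.61  0.81 -0.    1.73  0.01] open 0.0919 F [ 0.6  0.5 -0.3]
norm [ 0.0064 -0.2679 -0.2175] twist 0.0 deg 0 rows>= 2.21
```

View pics/cmp.png

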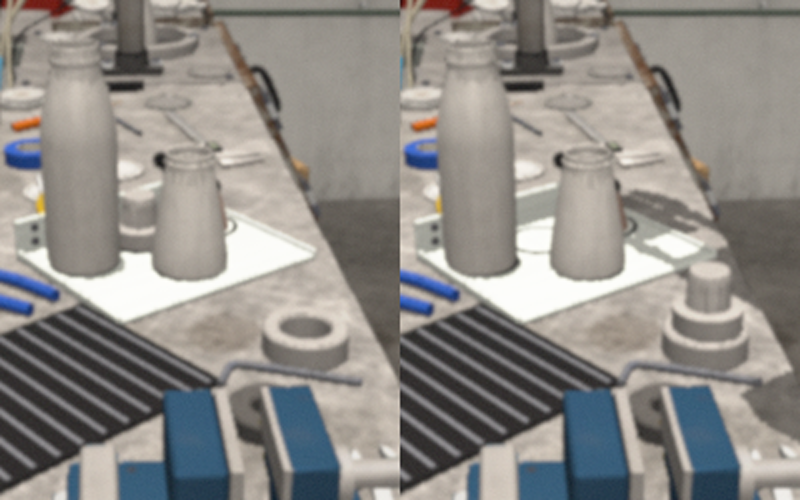

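View pics/w28.png

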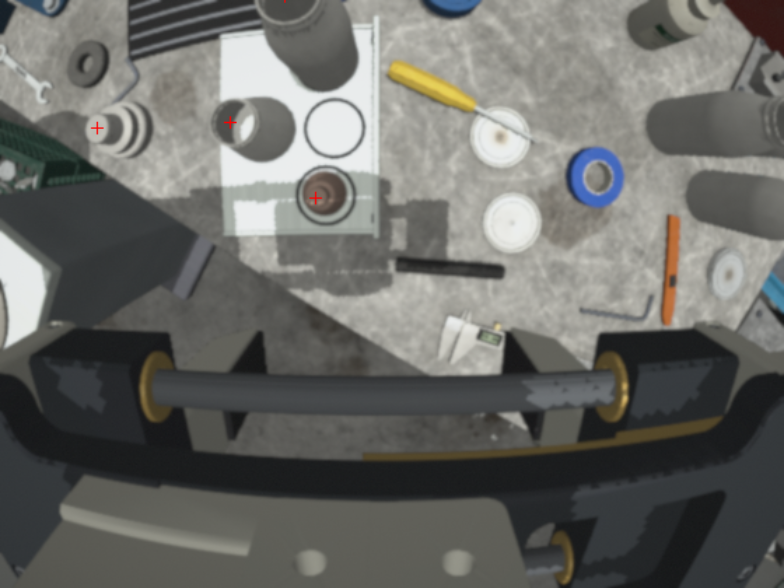

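View pics/t28.png

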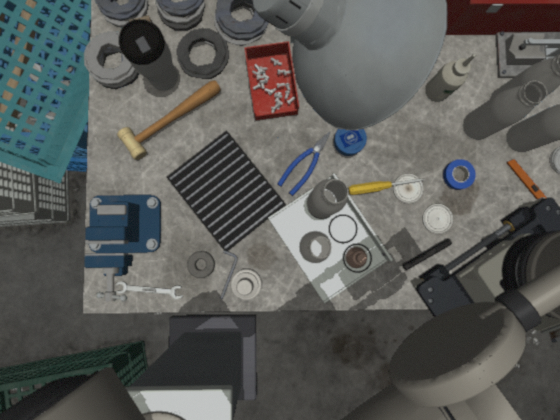

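Run:
```python
from h import *
s=robot.observe();print(s['qvel'].round(3))
a=cv2.imread('pics/top0.png')[165:310,190:395];b=cv2.imread('pics/t28.png')[165:310,190:395]
# per-object shift
for n,(x,y,w,h) in dict(tall=(305,172,45,50),short=(297,230,36,36),cone=(344,245,27,27),small=(186,249,30,30),ring=(229,268,34,34)).items():
    A=cv2.imread('pics/top0.png',0);B=cv2.imread('pics/t28.png',0)
    r=cv2.matchTemplate(B[y-8:y+h+8,x-8:x+w+8],A[y:y+h,x:x+w],cv2.TM_CCOEFF_NORMED);_,m,_,l=cv2.minMaxLoc(r);print(n,round(m,2),np.array(l)-8)
print(robot.hand_in())
```

```text
[ 0.02  -0.006  0.001 -0.001 -0.    -0.002]
tall 0.93 [ 0 -1]
short 0.97 [ 0 -1]
cone 0.87 [0 0]
small 1.0 [0 0]
ring 0.52 [0 0]
the job is handed in; nothing more can be done
None
```

I finished the job and handed it in at about 57 s of the 144 s allowed. The hand-in gave no verdict, so the results below are from my own checks.

**What I did:** I stood the tall shell, short shell and cone on the mat, in that order. Then I set the plug on the larger ring, and only after that returned the cone, short shell and tall shell to their marks. In every placing the part touched down with only light force, at most about 10 N.

**Last checks, all passed:**
- **Returned parts:** in the top camera, the tall shell, short shell and cone match the starting picture to within 1 pixel (about 2 mm). In the side view the shells match by eye.
- **Plug:** it stands upright on the larger ring. I released it with the gripper within about 1 mm of the centre I had measured for the ring, and it touched down at the expected height.
- **Smaller ring:** no movement found (0 pixels).
- **Robot:** the gripper is open, raised clear and touching nothing.

**Two disagreements:**
- **Ring bore:** the larger ring's bore looks about 40 mm across in the pictures, not the 28 mm given. Its outside size fits the description, and the plug's 55 mm flange still rests on it.
- **Ring position:** the match with the starting picture was weak for the larger ring (score 0.52), as expected with the plug now on top. It does not confirm that the ring stayed put.

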